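# Clamp a test cassette by driving the stand's square-head screw with a socket key

## Task

The cassette in the sloped reading stand is lying loose under its clamp strap. Take the socket key, fit it gently and square all the way down over the head of the clamp screw before you turn anything, then, keeping it square and fully down, turn the screw clockwise until it comes to its stop, without forcing it. Lift the key off, stand it upright on the bench well clear of the stand, and leave the bottle, label roll and spare cassette alone.

Things in the scene. Friction and masses are not known exactly. Their poses are not given: they have to be found in the camera images.
- stand: Fixed sloped reading stand: grey base plate 136 x 96 x 10 mm with an aluminium plate sloping up at 15 degrees away from its front (-x of the stand), about 75 mm at its highest. Origin at the centre of the underside, on the bench; z up. A test cassette lies on the plate under a 58 x 30 x 5 mm steel clamp strap that the screw presses down.
- screw_seat (a point): Point on the screw's axis at the upper face of its round flange (32 mm across), below the square head. z is the screw's axis, pointing up out of the sloped plate (15 degrees from vertical, leaning to the stand's front); x runs up the slope, y across it. The axes do NOT turn with the screw. The point sinks 2 mm along the axis per rad of turn.
- screw_nose (a point): Top of the screw, on its axis 12 mm above screw_seat, same axes. Below it a round pilot nose 12 mm across, 4 mm tall, then the square head 16 x 16 mm, 8 mm tall, down to the flange. The square's angle about the axis is not given: 16 to 74 degrees counter-clockwise (from above) from being in line with x and y here (every 90 degrees is alike).
- screw (a joint): Turn of the clamp screw, rad, growing clockwise seen from above; starts between 0 and 0.2, solid stop at 1.4 (clamp fully home). Stiff by friction, about 0.06 N m, turns with the head. Being screwed in it does not give way when pressed.
- key_grip (a point): Centre of the black grip of the loose socket key (110 to 180 g), standing upright on the bench. The grip is a flat bar 46 mm (x) by 16 mm (y), from 42 to 78 mm above the key's lower end; pinch it across y. z runs along the key, away from its socket; this point lies 60 mm above the lower end. Below it: a 14 mm shaft and a 30 x 30 x 24 mm socket block, sides parallel to the grip.
- key_mouth (a point): Centre of the key's lower end, the mouth of its square socket: 18.2 x 18.2 mm, 14 mm deep, sides parallel to the grip; axes as key_grip. Over a head at the wrong angle the nose enters (3.1 mm play) but the rim rests on the square's corners, 8 mm above the flange; at the right angle (within about 5 degrees) it goes down until the rim meets the flange (key_mouth at screw_seat).
- bottle: Loose white dropper bottle, 27 mm across, 82 mm tall, standing beside the stand; origin at the centre of its base. Leave alone.
- roll: Loose white label roll, 61 mm across, 25 mm tall, lying behind the stand; origin at the centre of its base. Leave alone.
- spare_cassette: Loose spare test cassette, 66 x 18 x 5 mm, lying flat in front of the stand; origin at the centre of its underside. Leave alone.
- key: The whole socket key, 46 x 30 x 78 mm; origin at the centre of its lower end, z up along the key.
Mind the look-alikes: they are no part of the job. Of the things like the key, leave any that is brown, pink or red; of the rest the smaller one is meant.

How it is judged:
By the outcome, as a careful person would: the job done as asked, in the order asked, and still so for the second after the job is handed in, with the robot touching nothing.
It also fails if it takes over 72 s, if anything falls off the work surface, if the arm or the gripper's body presses on something with over 40 N, if the wrist force passes 120 N, or if a joint passes its speed limit or range.

## Robot

A 6-joint arm with a two-finger parallel gripper is mounted at the origin on a cart in front of the work surface, level with it; the furniture and walls round the work are solid. World frame = base frame: x ahead of the robot, y to its left, z up, the work surface at z = 0. Lengths are in m, angles in rad, forces in N, time in s.
With the tool pointing down it reaches from about 0.25 to 0.725 m from the base axis. Payload 4 kg.
Tool frame: the origin (TCP) lies between the finger pads; the fingertips stand 17 mm ahead of it and the grasp point (between the pads) lies 2 mm behind it; z points along the fingers, y is the direction in which the jaws open and shut (so a half turn about z gives the same grasp; the last joint's range is limited). The gripper opens to 85 mm and grips with 20 to 120 N. Pads are 22 mm wide; open, the fingers measure 114 mm over their backs; the gripper's body (76 mm by 85 mm) begins 54 mm behind the grasp point. The pads swing forward as they close: fully open they stand 13 mm farther back than shut.
Start: joints at [-1.215, 0.241, 0.005, 1.335, 0, 1.571], TCP at [0.174, -0.469, 0.248] pointing down, gripper open.
Joint ranges: [-2.72, 2.72], [-1.05, 1.87], [-1.09, 1.28], [-1.99, 2.15], [-1.42, 1.44], [-3.14, 3.14]. Speed limits (rad/s): [2.79, 2.79, 3.14, 3.14, 3.14, 3.14].

## Interface

Orientations are given as a unit quaternion [x, y, z, w].
In Python, from workcell import readout, viewer, order gives the robot as it stands. The module is installed in compiled form; this text tells all that it offers.
- The arm moves only by the shell command python3 -m crank 'ROWS'. ROWS is text: rows parted by semicolons, each of 7 numbers parted by spaces: the shift along the tool's x, y, z in m, then the turn, a rotation vector about the tool's x, y, z in rad, then the gripper's target within -1 to 1 (shut at 1, half-way at 0, fully open at -1). A call has 1 to 20 rows; each row shifts and turns the pose as measured when the row begins, along the tool's axes as they then stand; what a row does not reach is not made up. A row lasts 1/12 s, in which the tool goes at most 41.7 mm and 7.16 degrees, less where a joint would pass 70% of its speed; a pose out of reach is approached as far as the arm can. A call with a gripper value outside its range is refused whole. The fingers move at their own pace and stop on an object; the grip force is fixed at half the most. Time passes only in rows, so rows that do not move let the fingers close. It gives the time, the measured TCP pose, the force and the opening at its end, in the units of the state.
- readout.get_obs(): the state, without advancing time (a new reading comes with each control period).
- viewer.camera(name): name is "scene" or "top"; returns the picture (480x640x3 uint8, red, green, blue); there is no depth.
- viewer.calibration(name): a dict with "fx", "fy", "cx", "cy" (pixels), "eye" and "rotation" of the camera in the world. Camera axes: x right, y down, z forward; pixel columns grow to the right and rows downward; lengths in m; the calibration is good to about 2 mm. A picture is of the moment at which its call begins. calibration takes no time and is no camera call.
- order.job_done(): hands the job in, once; it reports no verdict.
The state is a dict: "clock": time; "joint_pos": joint angles; "joint_vel": joint speeds; "tau": joint torques, N m; "eef_pos": TCP position; "tool_rot": TCP orientation; "ft_force": force on the tool from outside, world axes, zero at the start; "ft_torque": the same for the moment, N m; "grip_width": finger opening in m.
Only numpy, scipy, OpenCV 4.12 (cv2) and the standard library are available. Lean on these libraries where they do the work, as an engineer would, in place of code of your own. Each camera call takes 0.05 s, during which the arm holds its last target. There are 200 camera calls.

## Working session

There is one attempt and no reset: what is moved stays moved. The work goes in short steps, Python scripts to look and compute and a shell command to move; the robot and the scene stay as the last step left them, time stands still between calls to the robot, and variables do not carry over. Pictures are saved under pics/ and viewed, about 8 in all and at most 12, crops included, and the job is handed in when it is done.

```bash
mkdir -p pics
cat > h.py <<'E'
import numpy as np, cv2
from workcell import readout, viewer, order
from scipy.spatial.transform import Rotation as R
def cal(n):
    c=viewer.calibration(n); return c,np.array(c["eye"]),np.array(c["rotation"]).reshape(3,3)
def ray(n,u,v):
    c,e,r=cal(n); d=r@np.array([(u-c["cx"])/c["fx"],(v-c["cy"])/c["fy"],1]); return e,d/np.linalg.norm(d)
def onz(n,u,v,z):
    e,d=ray(n,u,v); return e+d*(z-e[2])/d[2]
def proj(n,p):
    c,e,r=cal(n); q=r.T@(np.array(p)-e); return np.array([c["fx"]*q[0]/q[2]+c["cx"],c["fy"]*q[1]/q[2]+c["cy"]])
def tri(a,b):
    e1,d1=ray("scene",*a); e2,d2=ray("top",*b)
    s=np.linalg.lstsq(np.c_[d1,-d2],e2-e1,rcond=None)[0]
    p,q=e1+s[0]*d1,e2+s[1]*d2; return (p+q)/2,np.linalg.norm(p-q)
def snap(n,f):
    im=cv2.cvtColor(viewer.camera(n),cv2.COLOR_RGB2BGR); cv2.imwrite("pics/"+f,im); return im
E
python3 - <<'E'
from h import *
for n in("scene","top"):
    snap(n,n+"0.png"); print(n,viewer.calibration(n))
print(readout.get_obs())
E
```

```text
scene {'fx': 603.5683995995402, 'fy': 603.5683995995402, 'cx': 330.191021044139, 'cy': 227.81093095898393, 'eye': array([0.15762896, 0.77963649, 0.7836049 ]), 'rotation': array([-0.18991733,  0.87328445, -0.43556449,  0.10765341])}
top {'fx': 442.12777721303974, 'fy': 442.12777721303974, 'cx': 314.0983930377242, 'cy': 241.00984430292513, 'eye': array([ 0.48892025, -0.0819781 ,  0.91404675]), 'rotation': array([-0.70480661,  0.70664164, -0.03619773,  0.05094077])}
{'clock': 0.1, 'joint_pos': array([-1.21500012e+00,  2.41356286e-01,  3.87293723e-03,  1.33522530e+00,
       -1.96774379e-05,  1.57081077e+00]), 'joint_vel': array([ 0.00017154, -0.00248598,  0.00328728,  0.00078875,  0.00067656,
        0.00117864]), 'tau': array([ 1.22278761e-04, -3.73138118e+01,  2.53009772e+01,  1.08792353e-02,
        3.14926240e-05, -9.44232639e-07]), 'eef_pos': array([ 0.17397613, -0.46818348,  0.24749799]), 'tool_rot': array([ 9.84218647e-01,  1.76954061e-01, -1.78894078e-04, -9.39330670e-04]), 'ft_force': array([-1.02610878,  0.65132096, -0.51435322]), 'ft_torque': array([-0.02026798, -0.00585397,  0.0015963 ]), 'grip_width': 0.0851141768384118}
```

View pics/scene0.png

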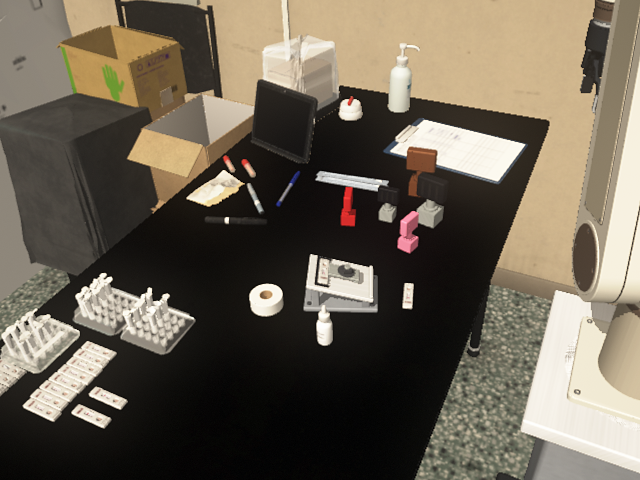

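View pics/top0.png

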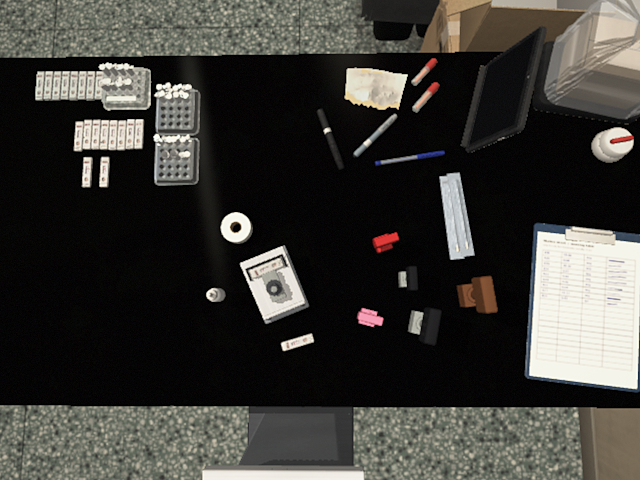

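Stand at top(273,284), two black keys; the smaller is at top (407,278), scene (388,203). Crops next.

```bash
sed -i 's/np.array(c\["rotation"\]).reshape(3,3)/R.from_quat(c["rotation"]).as_matrix()/' h.py
python3 - <<'E'
from h import *
s=cv2.imread("pics/scene0.png");t=cv2.imread("pics/top0.png")
def cr(im,u,v,w,h,k): return cv2.resize(np.clip(im[v:v+h,u:u+w].astype(float)**.6*255**.4,0,255).astype(np.uint8),None,fx=k,fy=k,interpolation=cv2.INTER_CUBIC)
a=np.hstack([cr(t,235,240,80,60+0,5),cr(t,385,255,80,60,5)])
b=np.hstack([cr(s,305,250,80,60,5),cr(s,365,175,80,60,5)])
cv2.imwrite("pics/crop1.png",np.vstack([a,b]))
for p in[(407,278),(273,290),(215,295),(236,228),(297,342),(425,325),(370,318)]: print(p,onz("top",*p,0.03).round(3))
E
```

```text
(407, 278) [ 0.524 -0.248  0.03 ]
(273, 290) [0.501 0.018 0.03 ]
(215, 295) [0.491 0.134 0.03 ]
(236, 228) [0.626 0.095 0.03 ]
(297, 342) [ 0.399 -0.03   0.03 ]
(425, 325) [ 0.432 -0.281  0.03 ]
(370, 318) [ 0.445 -0.173  0.03 ]
```

View pics/crop1.png

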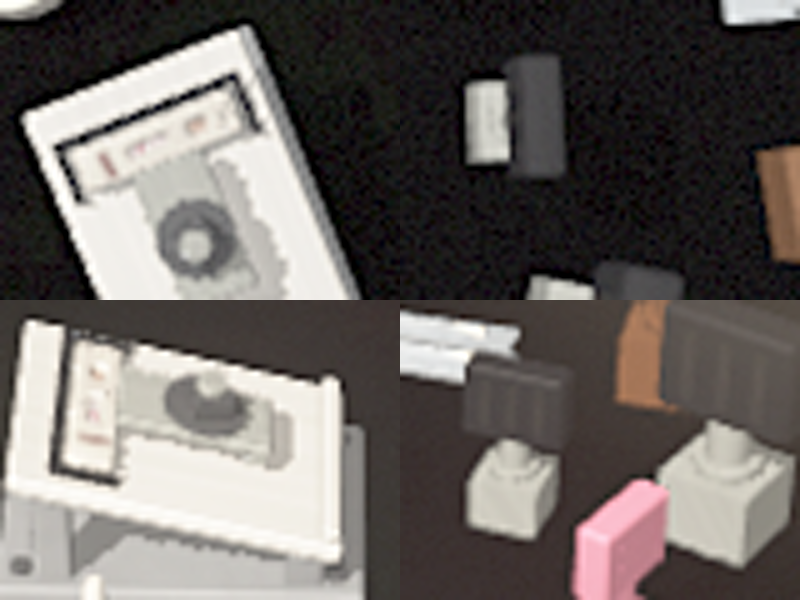

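The smaller black key has its grip roughly along world x. The screw nose is at about top (273,289), scene (347,267). Next I refine these and zoom in on the head.

Run:
```python
from h import *
S=np.mean([cv2.cvtColor(viewer.camera("scene"),cv2.COLOR_RGB2BGR).astype(float) for _ in range(8)],0)
T=np.mean([cv2.cvtColor(viewer.camera("top"),cv2.COLOR_RGB2BGR).astype(float) for _ in range(8)],0)
np.savez("m.npz",S=S,T=T)
def cr(im,u,v,w,h,k): 
    c=im[v:v+h,u:u+w]; lo,hi=np.percentile(c,1),np.percentile(c,97)
    return cv2.resize((np.clip((c-lo)/(hi-lo),0,1)**.7*255).astype(np.uint8),None,fx=k,fy=k,interpolation=cv2.INTER_CUBIC)
cv2.imwrite("pics/head.png",np.hstack([cr(T,263,278,22,22,18),cr(S,335,255,22,22,18)]))
g=T.mean(2); sub=g[262:295,395:425]
# grip: grey dark, block bright
m=((sub>35)&(sub<110)).astype(np.uint8); 
n,l,st,ce=cv2.connectedComponentsWithStats(m); i=1+np.argmax(st[1:,4]); 
q=np.argwhere(l==i)[:,::-1]+[395,262]; w=np.array([onz("top",*p,.078)[:2] for p in q])
r=cv2.minAreaRect((w*1000).astype(np.float32)); print("grip top",len(q),r)
m=(sub>110).astype(np.uint8);q=np.argwhere(m)[:,::-1]+[395,262]; print("block px",q.min(0),q.max(0))
for n,I,u,v in(("top",T,273,289),("scene",S,347,266)):
    c=I[v-8:v+9,u-8:u+9].mean(2); print(n); print(c.astype(int))
```

```text
grip top 112 ((522.8910522460938, -249.32269287109375), (9.37165641784668, 39.53873825073242), 88.40319061279297)
block px [399 272] [406 286]
top
[[165 171 166 147 125  91  68  71  73  75  75  71  67  81  90 122 168]
 [163 175 159  98  67  73  77  77  76  70  71  78  76  74  63 100 153]
 [163 165 132  78  74  78  77  70  74  73  56  62  71  81  77  72 123]
 [168 131  85  74  78  77  69  61  72  79  62  45  52  67  71  68  94]
 [178 112  67  77  77  70  63  66  73  67  67  58  37  44  64  78  85]
 [197 106  69  76  70  63  90 128 138 135 120  84  53  39  55  66  80]
 [215 113  67  72  69  72 125 171 174 174 165 121  51  39  40  48  60]
 [219 130  66  78  78  89 144 172 166 165 168 144  68  45  43  46  58]
 [215 126  64  79  78  97 149 169 163 161 164 147  82  48  49  45  57]
 [228 166  58  72  68  88 158 186 163 163 166 138  55  44  49  47  65]
 [235 209  94  65  67  74 128 162 153 150 134  96  40  47  49  53  82]
 [231 228 178  99  66  71  63  80 113 106  73  41  45  49  49  74 104]
 [229 232 232 176  77  68  67  63  72  66  52  45  45  60  83 100 108]
 [228 228 235 222 145  93  69 
[... 768 characters left out ...]
136 105  96 122 166 161 159 157 170 206 231 228 229 229 232]
 [111  86  68  68  71 130 181 161 164 160 163 199 234 231 228 228 227]
 [ 69  73  72  71  74 128 195 188 177 168 160 141 171 216 234 230 229]
 [ 72  74  73  70  66  90 156 192 171 149 115  79  95 137 175 191 220]
 [ 75  75  74  71  73  79  93 119 110 100  74  71  69  59  94 117 153]
 [ 75  77  76  74  75  78  67  69  72  76  72  75  67  50  64  86 115]
 [ 73  77  76  75  72  71  65  65  66  67  67  68  62  45  55 105 158]
 [ 78  75  76  79  78  63  64  64  65  64  64  64  58  46  54  91 142]
 [103  78  75  78  75  59  60  60  60  60  59  57  60  70  74  89 125]
 [145 103  81  78  75  72  73  73  73  73  73  71  73  75  79 116 158]]
```

View pics/head.png

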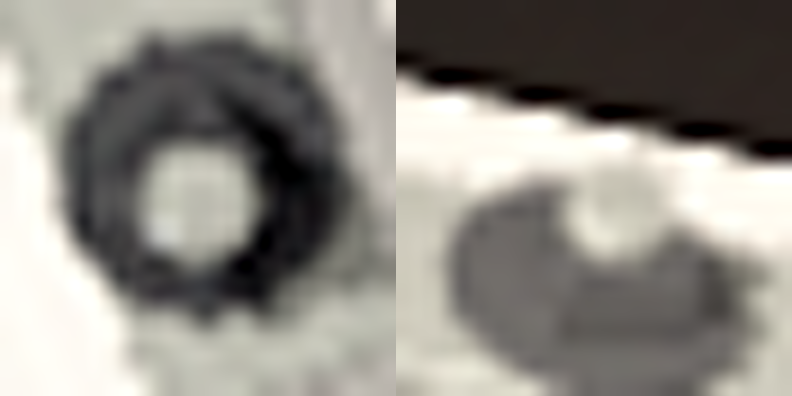

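The scene view shows one face of the square nearly face-on, with its lower edge at about u 344–352, v 270. I'll compute the stand yaw, nose position and head angle.

```bash
cat >> h.py <<'E'
def onplane(n,u,v,p0,nn):
    e,d=ray(n,u,v); return e+d*(np.dot(nn,p0-e)/np.dot(nn,d))
def screwR(yaw): return (R.from_euler('z',yaw)*R.from_euler('y',-np.radians(15))).as_matrix()
E
python3 - <<'E'
from h import *
z=np.load("m.npz");S,T=z["S"],z["T"]
def cen(I,u,v,th):
    m=(I[v-8:v+9,u-8:u+9].mean(2))
    return m
c=T[280:302,262:286].mean(2)
b=np.clip(T[283:301,268:278].mean(2)-75,0,95);b[:, :1]=0
vv,uu=np.mgrid[283:301,268:278]; nt=np.array([(b*uu).sum()/b.sum(),(b*vv).sum()/b.sum()]);print("nose top",nt)
ns=np.array([348.7,265.6])
p,e=tri(ns,nt);print("nose",p,e)
g=T.mean(2);m=((g>150)).astype(np.uint8);m[:, :235]=0;m[:245]=0;m[325:]=0;m[:,312:]=0
m=cv2.morphologyEx(m,cv2.MORPH_OPEN,np.ones((3,3)))
cn=max(cv2.findContours(m,0,1)[0],key=cv2.contourArea)[:,0]
yaw=np.radians(20)
for _ in range(4):
    A=screwR(yaw); q=np.array([A.T@(onplane("top",*k,p-.025*A[:,2],A[:,2])-p) for k in cn])
    r=cv2.minAreaRect((q[:,:2]*1000).astype(np.float32)); a=(r[2]+45)%90-45; yaw+=np.radians(a)
print("yaw",np.degrees(yaw),r)
A=screwR(yaw);seat=p-.012*A[:,2];print("seat",seat,"axis",A[:,2])
# bottom edge of the visible face
f=[A.T@(onplane("scene",*k,seat,A[:,2])-seat)*1000 for k in[(344,269.8),(351.7,269.8),(344,270.8),(351.7,270.3)]]
print(np.round(f,1))
for ph in range(0,90,15):
    c=[seat+A@np.array([.0113*np.cos(np.radians(ph+45+90*k)),.0113*np.sin(np.radians(ph+45+90*k)),0]) for k in range(4)]
    print(ph,[proj("scene",x).round(1).tolist() for x in c],[proj("scene",x+.008*A[:,2]).round(1).tolist() for x in c])
print(g[262:295:1,397:422].astype(int))
E
```

```text
nose top [272.9422744  294.22218835]
nose [0.49479062 0.01453055 0.0744765 ] 0.005992670471443154
yaw 21.969687218639592 ((12.4490966796875, -5.21917724609375), (122.6680679321289, 88.76636505126953), 7.254919182742015e-05)
seat [0.49767091 0.01569249 0.06288539] axis [-0.2400241  -0.09682835  0.96592583]
[[ 8.8  0.9 -0. ]
 [-5.6 -3.9 -0. ]
 [ 8.6  3.6  0. ]
 [-5.7 -2.5 -0. ]]
0 [[344.3, 272.5], [352.8, 274.3], [353.0, 268.6], [344.6, 266.7]] [[345.4, 269.2], [353.9, 271.1], [354.1, 265.4], [345.7, 263.5]]
15 [[345.5, 273.4], [353.8, 273.7], [351.8, 267.7], [343.6, 267.3]] [[346.6, 270.2], [354.9, 270.5], [352.9, 264.5], [344.7, 264.1]]
30 [[346.9, 274.1], [354.4, 272.9], [350.4, 267.0], [342.9, 268.2]] [[348.0, 270.9], [355.6, 269.7], [351.5, 263.8], [344.0, 265.0]]
45 [[348.5, 274.6], [354.7, 271.9], [348.9, 266.5], [342.7, 269.2]] [[349.6, 271.4], [355.8, 268.7], [350.0, 263.3], [343.8, 266.0]]
60 [[350.0, 274.8], [354.5, 270.8], [347.3, 266.3], [342.8, 270.3]] [[351.2, 271.6], [355.6, 267.6], [348.4, 263.1], [343.9, 267.1]]
75 [[351.5, 274.7], [353.9, 269.7], [345.9, 266.4], [343
[... 2842 characters left out ...]
 0   3  18  21  23  33  38  38  37  35
   33  34  28   8   2   2   3]
 [  3   3   3   2   2   3   2   2   1   6  18  20  21  27  33  32  31  29
   28  27  20   4   1   2   2]
 [  4   5   4   4   4   3   3   4   2   5   9  13  10  11  13  15  15  14
   14  10   6   1   2   3   3]
 [  4   3   4   4   4   4   5   3   4   4   5   4   4   3   2   2   1   2
    1   3   4   3   4   4   3]
 [  4   3   3   4   4   3   3   4   3   4   4   5   4   3   3   3   3   3
    3   3   4   4   4   4   2]
 [  4   4   4   3   4   7   5   3   4   4   3   5   5   3   3   4   4   5
    4   4   3   4   5   5   2]
 [  3   4   3   4   4   4   5   3   4   4   4   4   3   4   4   5   4   3
    5   4   4   4   4   3   3]]
```

Run:
```python
from h import *
c=onz("top",413.1,277.9,.078); a=onz("top",416.5,267,.078);b=onz("top",417.6,288,.078);d=a-b
print("grip",c,"yaw",np.degrees(np.arctan2(d[1],d[0])), "scene proj of grip top",proj("scene",c))
bl=[onz("top",u,v,.024) for u,v in((398.2,272),(398.4,286.5))];print("block left",bl)
p,e=tri((347.3,265.7),(273.5,288.8));print("nose",p,e)
yaw=np.radians(22);A=screwR(yaw);seat=p-.012*A[:,2];print("seat",seat,A[:,2])
for ph in(10,17,25,60,75):
    c=[seat+A@np.array([.0113*np.cos(np.radians(ph+45+90*k)),.0113*np.sin(np.radians(ph+45+90*k)),0]) for k in range(4)]
    print(ph,[proj("scene",x).round(1).tolist() for x in c],[proj("top",x+.008*A[:,2]).round(1).tolist() for x in c])
o=readout.get_obs();M=R.from_quat(o["tool_rot"]).as_matrix();print(M.round(3))
z=np.load("m.npz")["S"].mean(2);print(z[183:223,378:400:1].astype(int)[::2])
```

```text
grip [ 0.52206038 -0.2504077   0.078     ] yaw 1.2865585645392923 scene proj of grip top [388.36303761 187.64022741]
block left [array([ 0.53605307, -0.23190588,  0.024     ]), array([ 0.50714933, -0.23159204,  0.024     ])]
nose [0.50197295 0.01276592 0.07067059] 0.0006080134568245732
seat [0.50485262 0.01392938 0.05907948] [-0.23997284 -0.09695532  0.96592583]
10 [[341.9, 273.0], [350.3, 273.9], [349.0, 268.0], [340.7, 267.1]] [[267.8, 287.2], [272.3, 294.1], [279.4, 289.7], [274.9, 282.8]]
17 [[342.5, 273.4], [350.7, 273.6], [348.4, 267.6], [340.3, 267.4]] [[267.7, 287.9], [273.0, 294.2], [279.5, 289.0], [274.2, 282.7]]
25 [[343.2, 273.8], [351.0, 273.1], [347.7, 267.2], [340.0, 267.9]] [[267.6, 288.7], [273.8, 294.3], [279.5, 288.2], [273.3, 282.7]]
60 [[346.8, 274.8], [351.3, 270.7], [344.2, 266.3], [339.6, 270.2]] [[268.9, 292.0], [277.2, 293.1], [278.3, 284.9], [270.0, 283.9]]
75 [[348.3, 274.7], [350.7, 269.6], [342.7, 266.4], [340.2, 271.4]] [[270.0, 293.1], [278.3, 292.0], [277.2, 283.9], [268.9, 285.0]]
[[ 0.937  0.348  0.   ]
 [ 0.348 -0.937 -0.   ]
 [ 0.     0.    -1.   
[... 1163 characters left out ...]
4 129 113 148 148  86  99  93
   57  16  18  19]
 [ 12  58 144 187 170 148 173 187 188 184 183 179 165 140 121 170 167  90
   51  15  18  19]
 [ 57 140 181 174 173 173 169 173 179 169 150 168 163 172 177 146  84  78
   53  15  18  19]
 [ 65 149 179 173 169 167 167 169 174 174 173 172 175 172 144  83  83  76
   36  15  18  18]
 [ 65 147 175 175 173 170 168 167 169 173 173 172 172 158 100  82  86  75
   28  16  18  19]
 [ 68 150 175 171 173 174 171 168 166 168 171 175 175 157  96  85  76  33
   16  18  19  19]
 [ 52 121 164 180 176 177 178 174 170 168 168 171 176 161  95  58  21  16
   18  19  19  16]
 [ 16  13  15  21  37  66  76  99 108 127 155 176 179 161  62  15  17  18
   18  18  17  14]]
```

Estimates: key at (0.522, -0.249), yaw about 1°. Screw nose at (0.502, 0.013, 0.071), stand yaw 22°, head angle about 20°. I'll turn the wrist first, to heading 181°.

```bash
python3 -m crank '0 0 0 0 0 -.124 0;0 0 0 0 0 -.124 0;0 0 0 0 0 -.124 0;0 0 0 0 0 -.124 0;0 0 0 0 0 -.124 0;0 0 0 0 0 -.124 0;0 0 0 0 0 -.124 0;0 0 0 0 0 -.124 0;0 0 0 0 0 -.124 0;0 0 0 0 0 -.124 0;0 0 0 0 0 -.124 0;0 0 0 0 0 -.124 0;0 0 0 0 0 -.124 0;0 0 0 0 0 -.124 0;0 0 0 0 0 -.124 0;0 0 0 0 0 -.124 0;0 0 0 0 0 -.124 0;0 0 0 0 0 -.124 0;0 0 0 0 0 -.124 0;0 0 0 0 0 -.124 0'
cat >> h.py <<'E'
def go(target,Rt=None):
    """print remaining shift in tool axes (mm), rotvec in tool axes (rad), force"""
    o=readout.get_obs();M=R.from_quat(o["tool_rot"])
    print("t",round(o["clock"],2),"pos",o["eef_pos"].round(4),"head",np.degrees(np.arctan2(*M.as_matrix()[[1,0],0])).round(1),
      "shift mm",(M.inv().apply(np.array(target)-o["eef_pos"])*1000).round(1),
      "rot",None if Rt is None else (M.inv()*R.from_matrix(Rt)).as_rotvec().round(4),"F",o["ft_force"].round(1),"T",o["ft_torque"].round(2),"w",round(o["grip_width"]*1000,1))
def toolR(axis,head):
    z=-np.array(axis)/np.linalg.norm(axis);h=np.array([np.cos(head),np.sin(head),0]);x=h-z*(h@z);x/=np.linalg.norm(x);return np.c_[x,np.cross(z,x),z]
E
python3 -c "
from h import *
go([.522,-.249,.15],toolR([0,0,1],np.radians(181)))"
```

```text
clock: 2.57
eef_pos: [0.1742, -0.4687, 0.2485]
tool_rot: [0.14, 0.99, -0.0, 0.0]
ft_force: [-1.5, 0.4, 0.2]
grip_width: 0.0427
t 2.57 pos [ 0.1742 -0.4687  0.2485] head 163.9 shift mm [-273.4  307.5   98.5] rot [-3.000e-04  2.000e-04 -2.981e-01] F [-1.5  0.4  0.2] T [ 0.01  0.01 -0.02] w 42.7
```

```bash
python3 -m crank '0 0 0 0 0 -.1 0;0 0 0 0 0 -.1 0;0 0 0 0 0 -.098 0;-.025 .0153 0 0 0 0 0;-.025 .0153 0 0 0 0 0;-.025 .0153 0 0 0 0 0;-.025 .0153 0 0 0 0 0;-.025 .0153 0 0 0 0 0;-.025 .0153 0 0 0 0 0;-.025 .0153 0 0 0 0 0;-.025 .0153 0 0 0 0 0;-.025 .0153 0 0 0 0 0;-.025 .0153 0 0 0 0 0;-.025 .0153 0 0 0 0 0;-.025 .0153 0 0 0 0 0;-.025 .0153 0 0 0 0 0;-.025 .0153 0 0 0 0 0;0 0 .03 0 0 0 0;0 0 .03 0 0 0 0'
python3 -c "
from h import *
go([.522,-.249,.062],toolR([0,0,1],np.radians(181)))"
```

```text
clock: 4.15
eef_pos: [0.5382, -0.2353, 0.194]
tool_rot: [-0.016, 1.0, -0.005, 0.009]
ft_force: [-0.6, -0.8, -0.8]
grip_width: 0.0427
t 4.15 pos [ 0.5382 -0.2353  0.194 ] head -178.1 shift mm [ 18.9 -11.7 131.8] rot [-0.0108  0.0174  0.0149] F [-0.6 -0.8 -0.8] T [-0.02  0.02  0.05] w 42.7
```

```bash
python3 -m crank '0 0 0 0 0 0 0;.008 -.005 .02 -.005 .008 .007 0;.008 -.005 .02 -.005 .008 .007 0;0 0 .02 0 0 0 0;0 0 0 0 0 0 0;0 0 0 0 0 0 0'
python3 -c "
from h import *
go([.522,-.249,.062],toolR([0,0,1],np.radians(181)))"
```

```text
clock: 4.65
eef_pos: [0.5211, -0.2447, 0.1308]
tool_rot: [-0.01, 1.0, 0.001, -0.003]
ft_force: [1.0, 0.1, 1.2]
grip_width: 0.0429
t 4.65 pos [ 0.5211 -0.2447  0.1308] head -178.9 shift mm [-1.2 -4.5 68.8] rot [ 0.0027 -0.006   0.0026] F [1.  0.1 1.2] T [ 0.04 -0.05 -0.01] w 42.9
```

```bash
python3 -m crank '-.001 -.0045 .012 .0027 -.006 .0026 0;0 0 .012 0 0 0 0;0 0 .012 0 0 0 0;0 0 .012 0 0 0 0;0 0 .012 0 0 0 0;0 0 .007 0 0 0 0;0 0 0 0 0 0 0;0 0 0 0 0 0 0'
python3 -c "
from h import *
go([.522,-.249,.062],toolR([0,0,1],np.radians(181)))
c=[snap(n,n+'1.png') for n in('scene','top')]
a=cv2.resize(c[0][150:250,330:450],None,fx=3.3,fy=3.3);b=cv2.resize(c[1][230:330,350:470],None,fx=3.3,fy=3.3)
cv2.imwrite('pics/g1.png',np.hstack([a,b]))"
```

```text
clock: 5.32
eef_pos: [0.5293, -0.253, 0.0737]
tool_rot: [-0.008, 1.0, -0.004, 0.008]
ft_force: [1.0, -0.3, 0.7]
grip_width: 0.043
t 5.32 pos [ 0.5293 -0.253   0.0737] head -179.1 shift mm [ 7.4  4.2 11.6] rot [-0.0077  0.0163 -0.0013] F [ 1.  -0.3  0.7] T [-0.01  0.04 -0.01] w 43.0
```

View pics/g1.png

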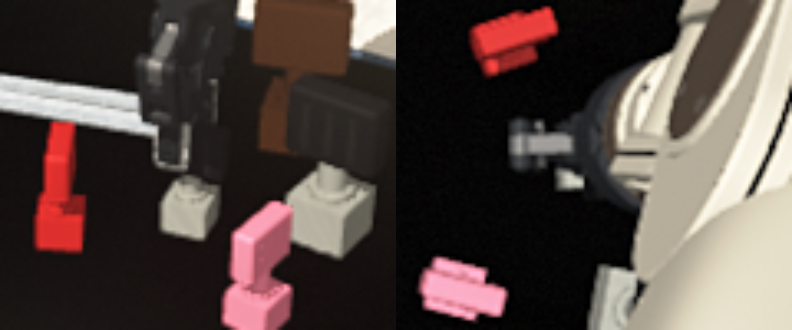

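The jaws are open either side of the small black key's grip. I'll correct the 7/4 mm drift and finish the descent.

```bash
python3 -m crank '.0074 .0042 0 -.0077 .0163 0 0;0 0 0 0 0 0 0;0 0 0 0 0 0 0'
python3 -c "
from h import *
go([.522,-.249,.062],toolR([0,0,1],np.radians(181)))"
```

```text
clock: 5.67
eef_pos: [0.5223, -0.2491, 0.076]
tool_rot: [-0.008, 1.0, -0.0, 0.001]
ft_force: [-1.0, -0.2, 0.1]
grip_width: 0.0426
t 5.67 pos [ 0.5223 -0.2491  0.076 ] head -179.1 shift mm [ 0.3  0.1 14. ] rot [-0.0009  0.0018 -0.0012] F [-1.  -0.2  0.1] T [-0.02  0.01 -0.  ] w 42.6
```

```bash
python3 -m crank '0 0 .007 0 0 0 0;0 0 .006 0 0 0 0;0 0 0 0 0 0 0;0 0 0 0 0 0 0'
python3 -c "
from h import *
go([.522,-.249,.062],toolR([0,0,1],np.radians(181)))"
```

```text
clock: 6.0
eef_pos: [0.5228, -0.2492, 0.0626]
tool_rot: [-0.008, 1.0, -0.001, 0.002]
ft_force: [0.8, -0.5, 0.4]
grip_width: 0.0429
t 6.0 pos [ 0.5228 -0.2492  0.0626] head -179.1 shift mm [0.8 0.2 0.6] rot [-0.0017  0.0034 -0.0011] F [ 0.8 -0.5  0.4] T [-0.02  0.02  0.02] w 42.9
```

```bash
python3 -m crank '.0006 0 0 -.0017 .0034 -.001 .3;0 0 0 0 0 0 .6;0 0 0 0 0 0 .8;0 0 0 0 0 0 1;0 0 0 0 0 0 1;0 0 0 0 0 0 1;0 0 0 0 0 0 1;0 0 0 0 0 0 1'
python3 -c "
from h import *
go([.522,-.249,.062],toolR([0,0,1],np.radians(181)))"
```

```text
clock: 6.67
eef_pos: [0.5217, -0.2491, 0.0619]
tool_rot: [-0.009, 1.0, 0.0, -0.001]
ft_force: [0.9, -0.2, -0.7]
grip_width: 0.0151
t 6.67 pos [ 0.5217 -0.2491  0.0619] head -179.0 shift mm [-0.3  0.1 -0.1] rot [ 0.0009 -0.0017 -0.0001] F [ 0.9 -0.2 -0.7] T [0.04 0.01 0.01] w 15.1
```

```bash
cat >> h.py <<'E'
NOSE=np.array([.5020,.0128,.0707]);A=screwR(np.radians(22));SEAT=NOSE-.012*A[:,2];L=.062
def fitR(phi):
    c,s=np.cos(np.radians(phi)),np.sin(np.radians(phi)); x=A@np.array([-c,-s,0]);z=-A[:,2];return np.c_[x,np.cross(z,x),z]
def scr(phi,up,dx=0,dy=0):
    """target: mouth 'up' mm above seat (+dx,dy mm in screw axes)"""
    go(SEAT+A@np.array([dx,dy,up])/1000+L*A[:,2],fitR(phi))
    o=readout.get_obs();M=R.from_quat(o["tool_rot"]).as_matrix();m=A.T@(o["eef_pos"]+L*M[:,2]-SEAT)*1000
    x=A.T@M[:,0];print("mouth in screw mm",m.round(1),"phi",(np.degrees(np.arctan2(x[1],x[0]))%360-180).round(1),"Fscrew",(A.T@o["ft_force"]).round(1),"j",o["joint_pos"].round(2))
E
python3 -m crank '0 0 -.005 0 0 0 1;0 0 -.01 0 0 0 1;0 0 -.02 0 0 0 1;0 0 -.02 0 0 0 1;0 0 -.02 0 0 0 1;0 0 -.02 0 0 0 1;0 0 -.02 0 0 0 1;0 0 0 0 0 0 1;0 0 0 0 0 0 1'
python3 -c "
from h import *
scr(20,30)"
```

```text
clock: 7.42
eef_pos: [0.5202, -0.2483, 0.1852]
tool_rot: [-0.009, 1.0, 0.001, -0.002]
ft_force: [0.1, -0.4, -2.3]
grip_width: 0.0154
t 7.42 pos [ 0.5202 -0.2483  0.1852] head -179.0 shift mm [ 32.8 253.9  38. ] rot [ 0.0019 -0.2712 -0.7118] F [ 0.1 -0.4 -2.3] T [-0.06  0.05 -0.03] w 15.4
mouth in screw mm [ -64.8 -248.7   83.7] phi -21.7 Fscrew [-0.7 -0.5 -2.2] j [-0.45  0.43  0.11  1.25  0.   -0.46]
```

```bash
python3 -m crank '.0022 .009 0 0 0 0 1;.0022 .017 0 0 0 0 1;.0022 .017 0 0 0 0 1;.0022 .017 0 0 0 0 1;.0022 .017 0 0 0 0 1;.0022 .017 0 0 0 0 1;.0022 .017 0 0 0 0 1;.0022 .017 0 0 0 0 1;.0022 .017 0 0 0 0 1;.0022 .017 0 0 0 0 1;.0022 .017 0 0 0 0 1;.0022 .017 0 0 0 0 1;.0022 .017 0 0 0 0 1;.0022 .009 0 0 0 0 1;0 0 0 0 0 0 1;0 0 0 0 0 0 1'
python3 -c "
from h import *
scr(20,30)"
```

```text
clock: 8.75
eef_pos: [0.4654, -0.0076, 0.168]
tool_rot: [-0.009, 1.0, 0.006, -0.021]
ft_force: [-0.0, -0.7, -1.2]
grip_width: 0.0152
t 8.75 pos [ 0.4654 -0.0076  0.168 ] head -178.9 shift mm [-18.4  12.1  19.4] rot [ 0.0247 -0.3032 -0.7124] F [-0.  -0.7 -1.2] T [-0.01 -0.08 -0.01] w 15.2
mouth in screw mm [-33.1  -3.6  57.5] phi -21.8 Fscrew [-0.6 -0.6 -1.1] j [-0.02  0.26 -0.19  1.17  0.01 -0.04]
```

```bash
python3 -m crank '0 0 0 .0035 -.0433 -.1017 1;0 0 0 .0035 -.0433 -.1017 1;0 0 0 .0035 -.0433 -.1017 1;0 0 0 .0035 -.0433 -.1017 1;0 0 0 .0035 -.0433 -.1017 1;0 0 0 .0035 -.0433 -.1017 1;0 0 0 .0035 -.0433 -.1017 1;0 0 0 0 0 0 1;0 0 0 0 0 0 1'
python3 -c "
from h import *
scr(20,30)"
```

```text
clock: 9.5
eef_pos: [0.4632, -0.0143, 0.1643]
tool_rot: [-0.366, 0.921, -0.0, 0.133]
ft_force: [0.2, -0.2, -1.0]
grip_width: 0.015
t 9.5 pos [ 0.4632 -0.0143  0.1643] head -135.9 shift mm [-22.7   2.6  22.4] rot [-0.0033  0.0031  0.0239] F [ 0.2 -0.2 -1. ] T [-0.08  0.32 -0.01] w 15.0
mouth in screw mm [-20.1 -10.8  52.4] phi 21.4 Fscrew [-0.1 -0.3 -1. ] j [-0.11  0.06 -0.47  0.8   0.12 -0.85]
```

```bash
python3 -m crank '-.0075 .001 .003 -.001 .001 .008 1;-.0075 .001 .003 -.001 .001 .008 1;-.0075 .0006 .003 -.001 .001 .008 1;0 0 0 0 0 0 1;0 0 0 0 0 0 1'
python3 -c "
from h import *
scr(20,30)"
```

```text
clock: 9.92
eef_pos: [0.4807, 0.0011, 0.1604]
tool_rot: [-0.347, 0.929, 0.002, 0.127]
ft_force: [-0.0, 0.1, -2.0]
grip_width: 0.0155
t 9.92 pos [0.4807 0.0011 0.1604] head -138.4 shift mm [-1.1  2.7 12.9] rot [-0.0011 -0.0072 -0.0173] F [-0.   0.1 -2. ] T [-0.14  0.35 -0.04] w 15.5
mouth in screw mm [-0.5 -3.1 42.9] phi 19.0 Fscrew [-0.5  0.1 -1.9] j [-0.06  0.1  -0.44  0.8   0.11 -0.76]
```

```bash
python3 -m crank '-.001 .0027 .005 -.001 -.007 -.017 1;0 0 .003 0 0 0 1;0 0 0 0 0 0 1;0 0 0 0 0 0 1'
python3 -c "
from h import *
scr(20,30)
c=[snap(n,n+'2.png') for n in('scene','top')]
a=cv2.resize(c[0][200:300,300:400],None,fx=4,fy=4,interpolation=cv2.INTER_CUBIC);b=cv2.resize(c[1][240:340,225:325],None,fx=4,fy=4,interpolation=cv2.INTER_CUBIC)
cv2.imwrite('pics/g2.png',np.hstack([a,b]))
o=readout.get_obs();M=R.from_quat(o['tool_rot']).as_matrix();m=o['eef_pos']+L*M[:,2]
for n in('scene','top'):
  print(n,'mouth',proj(n,m),'corners lower',[proj(n,m+M@np.array([sx*.015,sy*.015,0])).round(1).tolist() for sx,sy in((1,1),(1,-1),(-1,-1),(-1,1))],'upper',[proj(n,m+M@np.array([sx*.015,sy*.015,-.024])).round(1).tolist() for sx,sy in((1,1),(1,-1),(-1,-1),(-1,1))])
"
```

```text
clock: 10.25
eef_pos: [0.4813, 0.0041, 0.1514]
tool_rot: [-0.355, 0.926, 0.002, 0.129]
ft_force: [-0.8, 0.3, -2.2]
grip_width: 0.0151
t 10.25 pos [0.4813 0.0041 0.1514] head -137.4 shift mm [-0.9  0.   3.8] rot [ 0.0005 -0.0021 -0.0012] F [-0.8  0.3 -2.2] T [-0.15  0.31  0.  ] w 15.1
mouth in screw mm [-1.  -0.4 33.8] phi 19.9 Fscrew [-1.2  0.6 -2. ] j [-0.06  0.11 -0.46  0.77  0.11 -0.78]
scene mouth [350.64754822 256.67515892] corners lower [[360.9, 262.2], [355.7, 251.1], [340.5, 251.2], [345.4, 262.5]] upper [[364.5, 252.2], [359.2, 241.1], [343.8, 241.2], [348.9, 252.4]]
top mouth [273.75528417 291.93247946] corners lower [[273.2, 303.1], [285.2, 292.4], [274.3, 280.7], [262.2, 291.5]] upper [[273.0, 306.5], [285.4, 295.5], [274.1, 283.4], [261.7, 294.6]]
```

View pics/g2.png

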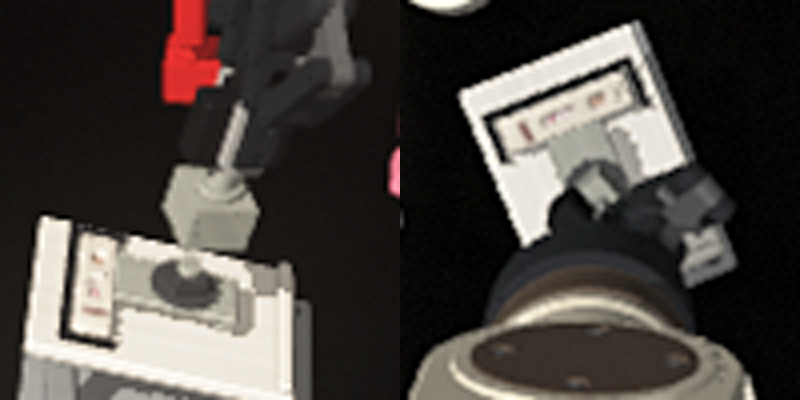

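The scene view shows the socket block above the nose. Its corners, about (347,261), (361,263), (364.5,252.5), agree with the prediction within about 1 px. Descending.

```bash
python3 -m crank '-.001 0 .004 0 -.002 -.001 1;0 0 .004 0 0 0 1;0 0 .004 0 0 0 1;0 0 .003 0 0 0 1;0 0 0 0 0 0 1;0 0 0 0 0 0 1'
python3 -c "
from h import *
scr(20,14)
c=[snap(n,n+'3.png') for n in('scene','top')]
a=cv2.resize(c[0][225:300,310:385],None,fx=8,fy=8,interpolation=cv2.INTER_CUBIC)
cv2.imwrite('pics/g3.png',a)
"
```

```text
clock: 10.85
eef_pos: [0.4861, 0.0061, 0.1361]
tool_rot: [-0.355, 0.926, 0.002, 0.131]
ft_force: [-1.1, 0.6, -1.3]
grip_width: 0.0149
t 10.85 pos [0.4861 0.0061 0.1361] head -137.4 shift mm [0.2 0.3 3.6] rot [-0.0003  0.0006 -0.0008] F [-1.1  0.6 -1.3] T [-0.13  0.36  0.02] w 14.9
mouth in screw mm [ 0.3 -0.3 17.6] phi 20.0 Fscrew [-1.1  1.  -1. ] j [-0.05  0.14 -0.47  0.72  0.11 -0.77]
```

View pics/g3.png

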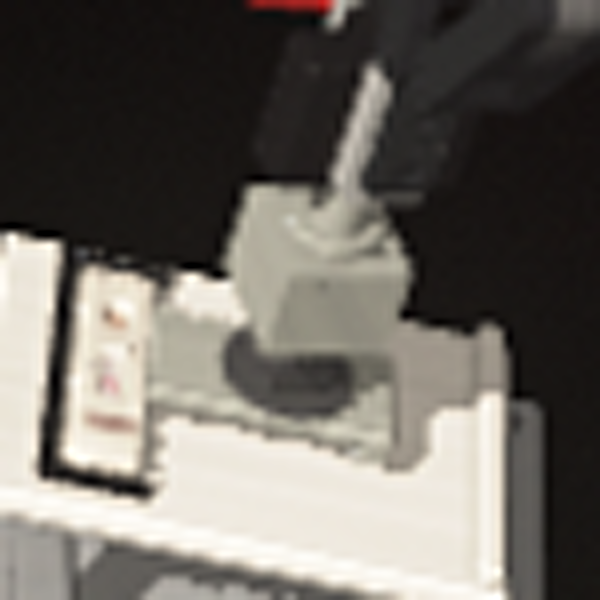

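```bash
python3 -c "
from h import *
o=readout.get_obs();M=R.from_quat(o['tool_rot']).as_matrix();m=o['eef_pos']+L*M[:,2]
f=lambda s,z:proj('scene',m+M@np.array([s[0]*.015,s[1]*.015,z])).round(1).tolist()
for z in(0,-.024): print(z,[f(s,z) for s in((1,1),(1,-1),(-1,-1),(-1,1))])
for d in np.eye(3)*.005: print((proj('scene',m+M@d)-proj('scene',m)).round(2))
"
```

```text
0 [[357.8, 268.7], [352.8, 257.5], [337.7, 257.7], [342.5, 269.0]]
-0.024 [[361.4, 258.9], [356.2, 247.8], [341.0, 247.9], [345.9, 259.1]]
[ 2.53 -0.04]
[0.83 1.88]
[-0.7   2.02]
```

Observed corners match the prediction to about 0.5 px (1 mm), so I'll go on down gently.

```bash
python3 -m crank '0 0 .002 0 0 0 1;0 0 .002 0 0 0 1;0 0 .002 0 0 0 1;0 0 0 0 0 0 1;0 0 0 0 0 0 1'
python3 -c "
from h import *
scr(20,0)"
python3 -m crank '0 0 .001 0 0 0 1;0 0 .001 0 0 0 1;0 0 0 0 0 0 1;0 0 0 0 0 0 1'
python3 -c "
from h import *
scr(20,0)"
```

```text
clock: 11.37
eef_pos: [0.4882, 0.0067, 0.1304]
tool_rot: [-0.355, 0.926, 0.002, 0.131]
ft_force: [0.1, -0.2, -1.9]
grip_width: 0.0153
t 11.37 pos [0.4882 0.0067 0.1304] head -137.4 shift mm [ 0.6  0.8 11.6] rot [-0.0013  0.0016 -0.0006] F [ 0.1 -0.2 -1.9] T [-0.09  0.34  0.  ] w 15.3
mouth in screw mm [ 1.  -0.5 11.6] phi 20.0 Fscrew [-0.5 -0.3 -1.9] j [-0.05  0.15 -0.48  0.7   0.11 -0.77]
clock: 11.7
eef_pos: [0.4887, 0.0069, 0.1283]
tool_rot: [-0.355, 0.926, 0.002, 0.132]
ft_force: [-0.8, -0.7, -2.1]
grip_width: 0.0154
t 11.7 pos [0.4887 0.0069 0.1283] head -137.4 shift mm [0.7 0.8 9.4] rot [-0.0014  0.0017 -0.0006] F [-0.8 -0.7 -2.1] T [-0.12  0.32  0.02] w 15.4
mouth in screw mm [ 1.  -0.5  9.4] phi 20.0 Fscrew [-1.5 -0.4 -1.8] j [-0.05  0.15 -0.48  0.7   0.11 -0.77]
```

Past nose level without contact. Centre up and continue in 1 mm steps.

```bash
python3 -m crank '.0007 .0008 .001 -.001 .0015 0 1;0 0 .001 0 0 0 1;0 0 0 0 0 0 1;0 0 0 0 0 0 1'
python3 -c "
from h import *
scr(20,0)"
python3 -m crank '0 0 .001 0 0 0 1;0 0 0 0 0 0 1;0 0 0 0 0 0 1'
python3 -c "
from h import *
scr(20,0)"
```

```text
clock: 12.03
eef_pos: [0.4882, 0.0072, 0.1261]
tool_rot: [-0.355, 0.926, 0.002, 0.131]
ft_force: [-0.9, -0.3, -1.3]
grip_width: 0.0153
t 12.03 pos [0.4882 0.0072 0.1261] head -137.4 shift mm [-0.  -0.   7.3] rot [-0.0005  0.0002 -0.0007] F [-0.9 -0.3 -1.3] T [-0.13  0.33 -0.02] w 15.3
mouth in screw mm [-0.  -0.   7.3] phi 20.0 Fscrew [-1.3  0.1 -1. ] j [-0.05  0.16 -0.48  0.69  0.11 -0.77]
clock: 12.28
eef_pos: [0.4885, 0.0074, 0.125]
tool_rot: [-0.355, 0.926, 0.002, 0.131]
ft_force: [0.1, -0.1, -1.4]
grip_width: 0.0155
t 12.28 pos [0.4885 0.0074 0.125 ] head -137.4 shift mm [ 0.  -0.1  6.2] rot [-0.0004  0.0003 -0.0006] F [ 0.1 -0.1 -1.4] T [-0.18  0.27  0.  ] w 15.5
mouth in screw mm [0.  0.  6.2] phi 20.0 Fscrew [-0.3 -0.2 -1.4] j [-0.05  0.16 -0.48  0.69  0.11 -0.77]
```

```bash
python3 -m crank '0 0 .001 0 0 0 1;0 0 0 0 0 0 1;0 0 .001 0 0 0 1;0 0 0 0 0 0 1'
python3 -c "
from h import *
scr(20,0)"
python3 -m crank '0 0 .001 0 0 0 1;0 0 0 0 0 0 1;0 0 0 0 0 0 1'
python3 -c "
from h import *
scr(20,0)"
```

```text
clock: 12.62
eef_pos: [0.489, 0.0075, 0.1229]
tool_rot: [-0.355, 0.926, 0.002, 0.131]
ft_force: [0.0, -0.1, -1.0]
grip_width: 0.0154
t 12.62 pos [0.489  0.0075 0.1229] head -137.4 shift mm [-0.   0.   4.1] rot [-0.0006  0.0002 -0.0007] F [ 0.  -0.1 -1. ] T [-0.17  0.31 -0.08] w 15.4
mouth in screw mm [-0.  -0.1  4.1] phi 20.0 Fscrew [-0.3 -0.1 -1. ] j [-0.05  0.16 -0.49  0.68  0.11 -0.77]
clock: 12.87
eef_pos: [0.4893, 0.0076, 0.1218]
tool_rot: [-0.355, 0.926, 0.002, 0.131]
ft_force: [0.1, -0.3, -1.7]
grip_width: 0.0156
t 12.87 pos [0.4893 0.0076 0.1218] head -137.4 shift mm [-0.1 -0.   2.9] rot [-0.0005  0.0001 -0.0007] F [ 0.1 -0.3 -1.7] T [-0.14  0.35  0.  ] w 15.6
mouth in screw mm [-0.  -0.   2.9] phi 20.0 Fscrew [-0.5 -0.4 -1.7] j [-0.05  0.16 -0.49  0.68  0.11 -0.77]
```

```bash
python3 -m crank '0 0 .001 0 0 0 1;0 0 0 0 0 0 1;0 0 0 0 0 0 1'
python3 -c "
from h import *
scr(20,0)"
python3 -m crank '0 0 .001 0 0 0 1;0 0 0 0 0 0 1;0 0 0 0 0 0 1'
python3 -c "
from h import *
scr(20,0)"
```

```text
clock: 13.12
eef_pos: [0.4896, 0.0077, 0.1207]
tool_rot: [-0.355, 0.926, 0.002, 0.131]
ft_force: [0.3, -0.6, -0.8]
grip_width: 0.0155
t 13.12 pos [0.4896 0.0077 0.1207] head -137.4 shift mm [-0.   0.   1.8] rot [-0.0006  0.0002 -0.0006] F [ 0.3 -0.6 -0.8] T [-0.17  0.31  0.04] w 15.5
mouth in screw mm [ 0.  -0.1  1.8] phi 20.0 Fscrew [-0.1 -0.7 -0.8] j [-0.05  0.17 -0.49  0.68  0.11 -0.77]
clock: 13.37
eef_pos: [0.4899, 0.0078, 0.1197]
tool_rot: [-0.355, 0.926, 0.002, 0.131]
ft_force: [-0.2, 0.1, -1.3]
grip_width: 0.0151
t 13.37 pos [0.4899 0.0078 0.1197] head -137.4 shift mm [-0.   0.1  0.7] rot [-0.0006  0.0002 -0.0007] F [-0.2  0.1 -1.3] T [-0.1  0.3  0. ] w 15.1
mouth in screw mm [ 0.  -0.1  0.7] phi 20.0 Fscrew [-0.5  0.2 -1.2] j [-0.05  0.17 -0.49  0.68  0.11 -0.77]
```

```bash
python3 -m crank '0 0 .0006 0 0 0 1;0 0 0 0 0 0 1;0 0 0 0 0 0 1'
python3 -c "
from h import *
scr(20,0)"
python3 -m crank '0 0 .0006 0 0 0 1;0 0 0 0 0 0 1;0 0 0 0 0 0 1'
python3 -c "
from h import *
scr(20,0)"
```

```text
clock: 13.62
eef_pos: [0.4901, 0.0079, 0.1192]
tool_rot: [-0.355, 0.926, 0.002, 0.131]
ft_force: [0.7, -0.6, -1.3]
grip_width: 0.0152
t 13.62 pos [0.4901 0.0079 0.1192] head -137.4 shift mm [0.1 0.1 0.2] rot [-0.0007  0.0003 -0.0006] F [ 0.7 -0.6 -1.3] T [-0.11  0.32 -0.01] w 15.2
mouth in screw mm [ 0.1 -0.1  0.2] phi 20.0 Fscrew [ 0.1 -0.8 -1.3] j [-0.05  0.17 -0.49  0.67  0.11 -0.77]
clock: 13.87
eef_pos: [0.4901, 0.0079, 0.1192]
tool_rot: [-0.355, 0.926, 0.002, 0.131]
ft_force: [-1.0, 0.3, -0.2]
grip_width: 0.0153
t 13.87 pos [0.4901 0.0079 0.1192] head -137.4 shift mm [0.1 0.1 0.2] rot [-0.0009  0.0005 -0.0007] F [-1.   0.3 -0.2] T [-0.12  0.41  0.02] w 15.3
mouth in screw mm [ 0.1 -0.1  0.2] phi 20.0 Fscrew [-0.8  0.7 -0. ] j [-0.05  0.17 -0.49  0.67  0.11 -0.77]
```

It stopped at the predicted seat level with about 1.3 N extra load. One look confirms or denies full depth.

```bash
python3 -m crank '0 0 .0008 0 0 0 1;0 0 0 0 0 0 1;0 0 0 0 0 0 1'; python3 -c "
from h import *
scr(20,0)
c=snap('scene','scene4.png')
cv2.imwrite('pics/g4.png',cv2.resize(c[235:295,315:375],None,fx=9,fy=9,interpolation=cv2.INTER_CUBIC))
"
```

```text
clock: 14.12
eef_pos: [0.4901, 0.0079, 0.1191]
tool_rot: [-0.355, 0.926, 0.002, 0.131]
ft_force: [-1.1, 0.0, -0.7]
grip_width: 0.0154
t 14.12 pos [0.4901 0.0079 0.1191] head -137.4 shift mm [0.1 0.1 0.1] rot [-0.0012  0.0007 -0.0008] F [-1.1  0.  -0.7] T [-0.1   0.44  0.04] w 15.4
mouth in screw mm [ 0.1 -0.1  0.1] phi 20.0 Fscrew [-1.1  0.4 -0.4] j [-0.05  0.17 -0.49  0.67  0.11 -0.77]
```

View pics/g4.png

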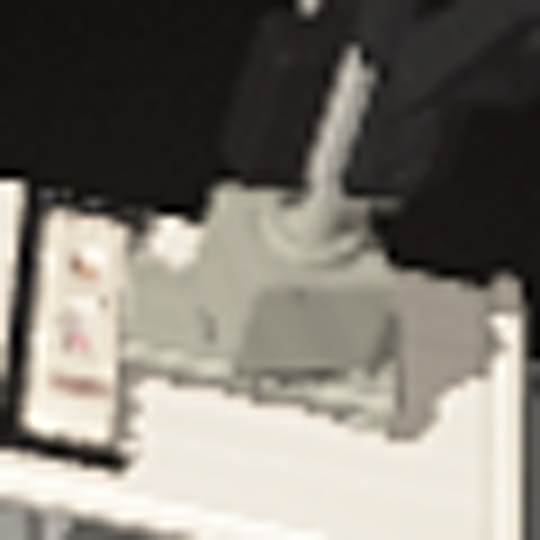

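The flange is hidden under the socket rim, lower edge at crop (240–385,370): the key is fully down, and square. Turning clockwise in small steps, following the screw down.

```bash
cat >> h.py <<'E'
def tw():
    o=readout.get_obs();print("axis torque",(A[:,2]@o["ft_torque"]).round(3),"tau6",o["tau"][5].round(3))
E
python3 -c "
from h import *
tw()"
python3 -m crank '0 0 .0005 0 0 .05 1;0 0 .0005 0 0 .05 1;0 0 .0005 0 0 .05 1;0 0 .0005 0 0 .05 1'
python3 -c "
from h import *
scr(20,0);tw()"
```

```text
axis torque 0.054 tau6 0.001
clock: 14.5
eef_pos: [0.4904, 0.008, 0.1187]
tool_rot: [-0.257, 0.958, 0.015, 0.13]
ft_force: [-3.6, -1.3, 6.9]
grip_width: 0.0152
t 14.5 pos [0.4904 0.008  0.1187] head -149.7 shift mm [ 0.2  0.2 -0.4] rot [-0.0016  0.0013 -0.2089] F [-3.6 -1.3  6.9] T [-0.14  0.84  0.05] w 15.2
mouth in screw mm [ 0.4 -0.2 -0.4] phi 8.0 Fscrew [-1.9  0.2  7.7] j [-0.05  0.17 -0.49  0.67  0.11 -0.56]
axis torque -0.004 tau6 -0.474
```

```bash
python3 -m crank '-.0001 .0001 .0003 -.001 .001 .05 1;0 0 .0003 0 0 .05 1;0 0 .0003 0 0 .05 1;0 0 .0003 0 0 .05 1;0 0 .0003 0 0 .05 1;0 0 .0003 0 0 .05 1'
python3 -c "
from h import *
scr(-10,-1);tw()"
```

```text
clock: 15.0
eef_pos: [0.4903, 0.0077, 0.1182]
tool_rot: [-0.103, 0.986, 0.035, 0.126]
ft_force: [-2.7, -0.1, 3.3]
grip_width: 0.0152
t 15.0 pos [0.4903 0.0077 0.1182] head -168.4 shift mm [0.1 0.3 0.1] rot [-0.0015  0.0005 -0.0007] F [-2.7 -0.1  3.3] T [-0.15  0.83  0.11] w 15.2
mouth in screw mm [ 0.  -0.4 -0.9] phi -10.0 Fscrew [-1.6  0.9  3.8] j [-0.05  0.17 -0.49  0.67  0.11 -0.24]
axis torque 0.065 tau6 -0.466
```

```bash
python3 -m crank '.0001 .0002 .0003 -.001 0 .05 1;0 0 .0003 0 0 .05 1;0 0 .0003 0 0 .05 1;0 0 .0003 0 0 .05 1;.0001 .0001 .0003 -.0005 0 .05 1;0 0 .0003 0 0 .05 1;0 0 .0003 0 0 .05 1;0 0 .0003 0 0 .05 1'
python3 -c "
from h import *
scr(-34,-1.9);tw()"
```

```text
clock: 15.67
eef_pos: [0.4903, 0.008, 0.1173]
tool_rot: [0.105, 0.986, 0.061, 0.116]
ft_force: [-2.8, -1.6, 4.0]
grip_width: 0.0155
t 15.67 pos [0.4903 0.008  0.1173] head 167.0 shift mm [-0.   0.1  0.2] rot [ 0.      0.0013 -0.0018] F [-2.8 -1.6  4. ] T [-0.11  0.74  0.07] w 15.5
mouth in screw mm [-0.  -0.1 -1.7] phi -34.1 Fscrew [-2.1 -0.5  4.7] j [-0.05  0.17 -0.49  0.67  0.11  0.18]
axis torque 0.017 tau6 -0.467
```

```bash
python3 -m crank '0 0 .0003 0 .001 .04 1;0 0 .0003 0 0 .04 1;0 0 .0003 0 0 .04 1;0 0 .0003 0 0 .04 1'
python3 -c "
from h import *
scr(-45,-2.2);tw()"
python3 -m crank '0 0 .0003 0 0 .03 1;0 0 .0003 0 0 .03 1'
python3 -c "
from h import *
scr(-45,-2.2);tw()"
```

```text
clock: 16.0
eef_pos: [0.4904, 0.0081, 0.117]
tool_rot: [0.187, 0.974, 0.071, 0.11]
ft_force: [-3.3, -0.8, 3.8]
grip_width: 0.0153
t 16.0 pos [0.4904 0.0081 0.117 ] head 157.3 shift mm [-0.1  0.1  0.2] rot [0.0004 0.0005 0.0219] F [-3.3 -0.8  3.8] T [-0.13  0.8   0.12] w 15.3
mouth in screw mm [-0.1 -0.  -2. ] phi -43.7 Fscrew [-2.3  0.5  4.6] j [-0.05  0.17 -0.49  0.67  0.11  0.35]
axis torque 0.074 tau6 -0.364
clock: 16.17
eef_pos: [0.4904, 0.0082, 0.1169]
tool_rot: [0.218, 0.967, 0.074, 0.108]
ft_force: [-3.9, -0.2, 4.5]
grip_width: 0.0152
t 16.17 pos [0.4904 0.0082 0.1169] head 153.6 shift mm [-0.1  0.   0. ] rot [ 0.0005  0.0005 -0.0415] F [-3.9 -0.2  4.5] T [-0.09  0.84  0.11] w 15.2
mouth in screw mm [-0.   0.  -2.2] phi -47.4 Fscrew [-2.4  1.3  5.3] j [-0.05  0.17 -0.49  0.67  0.11  0.41]
axis torque 0.045 tau6 -0.259
```

```bash
python3 -m crank '0 0 .0003 0 0 .03 1;0 0 .0003 0 0 .03 1'
python3 -c "
from h import *
scr(-50,-2.4);tw()"
python3 -m crank '0 0 .0003 0 0 .03 1;0 0 .0003 0 0 .03 1'
python3 -c "
from h import *
scr(-55,-2.5);tw()"
```

```text
clock: 16.33
eef_pos: [0.4904, 0.0082, 0.1167]
tool_rot: [0.248, 0.96, 0.078, 0.105]
ft_force: [-3.4, -1.0, 4.1]
grip_width: 0.0151
t 16.33 pos [0.4904 0.0082 0.1167] head 150.0 shift mm [-0.1  0.   0.1] rot [ 0.0007  0.0005 -0.0171] F [-3.4 -1.   4.1] T [-0.12  0.76  0.1 ] w 15.1
mouth in screw mm [-0.1  0.1 -2.3] phi -51.0 Fscrew [-2.3  0.3  4.8] j [-0.05  0.17 -0.49  0.67  0.11  0.47]
axis torque 0.053 tau6 -0.262
clock: 16.5
eef_pos: [0.4904, 0.0083, 0.1166]
tool_rot: [0.278, 0.952, 0.081, 0.103]
ft_force: [-3.2, -0.6, 5.5]
grip_width: 0.0155
t 16.5 pos [0.4904 0.0083 0.1166] head 146.5 shift mm [-0.2  0.   0.1] rot [0.0008 0.0006 0.0071] F [-3.2 -0.6  5.5] T [-0.18  0.76  0.06] w 15.5
mouth in screw mm [-0.1  0.1 -2.4] phi -54.6 Fscrew [-1.7  0.6  6.2] j [-0.05  0.17 -0.49  0.67  0.11  0.54]
axis torque 0.023 tau6 -0.263
```

```bash
python3 -m crank '0 0 .0003 0 0 .03 1;0 0 .0003 0 0 .03 1'
python3 -c "
from h import *
scr(-58,-2.5);tw()"
python3 -m crank '0 0 .0002 0 0 .03 1'
python3 -c "
from h import *
scr(-60,-2.6);tw()"
```

```text
clock: 16.67
eef_pos: [0.4904, 0.0083, 0.1165]
tool_rot: [0.308, 0.942, 0.084, 0.1]
ft_force: [-3.2, -0.9, 4.1]
grip_width: 0.0153
t 16.67 pos [0.4904 0.0083 0.1165] head 142.9 shift mm [-0.2  0.  -0.1] rot [ 0.0011  0.0006 -0.0034] F [-3.2 -0.9  4.1] T [-0.13  0.78  0.05] w 15.3
mouth in screw mm [-0.   0.2 -2.6] phi -58.2 Fscrew [-2.1  0.4  4.8] j [-0.05  0.17 -0.49  0.67  0.11  0.6 ]
axis torque 0.006 tau6 -0.263
clock: 16.75
eef_pos: [0.4904, 0.0084, 0.1165]
tool_rot: [0.323, 0.937, 0.086, 0.099]
ft_force: [-2.1, -0.9, 2.4]
grip_width: 0.015
t 16.75 pos [0.4904 0.0084 0.1165] head 141.1 shift mm [-0.2 -0.   0. ] rot [0.0012 0.0006 0.0001] F [-2.1 -0.9  2.4] T [-0.08  0.69  0.12] w 15.0
mouth in screw mm [-0.   0.2 -2.6] phi -60.0 Fscrew [-1.6 -0.1  2.9] j [-0.05  0.17 -0.49  0.67  0.11  0.63]
axis torque 0.068 tau6 -0.259
```

```bash
python3 -m crank '0 0 .0002 0 0 .03 1'
python3 -c "
from h import *
scr(-62,-2.6);tw()"
python3 -m crank '0 0 .0002 0 0 .03 1'
python3 -c "
from h import *
scr(-63,-2.6);tw()"
python3 -m crank '0 0 .0002 0 0 .02 1'
python3 -c "
from h import *
scr(-64,-2.6);tw()"
```

```text
clock: 16.83
eef_pos: [0.4904, 0.0084, 0.1164]
tool_rot: [0.337, 0.932, 0.088, 0.098]
ft_force: [-2.0, -1.0, 3.1]
grip_width: 0.0151
t 16.83 pos [0.4904 0.0084 0.1164] head 139.4 shift mm [-0.3  0.  -0. ] rot [0.0012 0.0005 0.0035] F [-2.  -1.   3.1] T [-0.11  0.67  0.09] w 15.1
mouth in screw mm [-0.1  0.3 -2.6] phi -61.8 Fscrew [-1.3 -0.2  3.6] j [-0.05  0.17 -0.49  0.67  0.11  0.66]
axis torque 0.045 tau6 -0.259
clock: 16.92
eef_pos: [0.4904, 0.0084, 0.1163]
tool_rot: [0.352, 0.927, 0.089, 0.096]
ft_force: [-2.0, -0.9, 2.9]
grip_width: 0.0152
t 16.92 pos [0.4904 0.0084 0.1163] head 137.6 shift mm [-0.3  0.  -0.1] rot [ 0.0013  0.0004 -0.0104] F [-2.  -0.9  2.9] T [-0.2   0.71  0.1 ] w 15.2
mouth in screw mm [-0.1  0.3 -2.7] phi -63.6 Fscrew [-1.4 -0.   3.3] j [-0.05  0.17 -0.49  0.67  0.11  0.69]
axis torque 0.079 tau6 -0.26
clock: 17.0
eef_pos: [0.4905, 0.0084, 0.1163]
tool_rot: [0.362, 0.923, 0.09, 0.095]
ft_force: [-2.5, -0.5, 4.4]
grip_width: 0.0154
t 17.0 pos [0.4905 0.0084 0.1163] head 136.4 shift mm [-0.3 -0.  -0.2] rot [ 0.0014  0.0006 -0.0143] F [-2.5 -0.5  4.4] T [-0.08  0.77  0.15] w 15.4
mouth in screw mm [ 0.   0.3 -2.8] phi -64.8 Fscrew [-1.2  0.5  4.9] j [-0.05  0.17 -0.49  0.67  0.11  0.71]
axis torque 0.09 tau6 -0.084
```

```bash
python3 -m crank '-.0002 0 .0001 .001 0 .02 1'
python3 -c "
from h import *
scr(-66,-2.7);tw()"
python3 -m crank '0 0 .0001 0 0 .02 1'
python3 -c "
from h import *
scr(-67,-2.7);tw()"
python3 -m crank '0 0 .0001 0 0 .02 1'
python3 -c "
from h import *
scr(-68,-2.7);tw()"
```

```text
clock: 17.08
eef_pos: [0.4905, 0.0086, 0.1163]
tool_rot: [0.372, 0.919, 0.091, 0.094]
ft_force: [-4.1, -0.0, 3.4]
grip_width: 0.0154
t 17.08 pos [0.4905 0.0086 0.1163] head 135.2 shift mm [-0.3 -0.1 -0.1] rot [ 0.0009 -0.0001 -0.0005] F [-4.1 -0.   3.4] T [0.21 0.8  0.21] w 15.4
mouth in screw mm [ 0.   0.4 -2.8] phi -66.0 Fscrew [-2.8  1.5  4.3] j [-0.05  0.17 -0.49  0.67  0.11  0.74]
axis torque 0.079 tau6 -0.128
clock: 17.17
eef_pos: [0.4905, 0.0088, 0.1163]
tool_rot: [0.381, 0.915, 0.092, 0.093]
ft_force: [-3.0, 0.2, 4.1]
grip_width: 0.0155
t 17.17 pos [0.4905 0.0088 0.1163] head 134.1 shift mm [-0.5 -0.3 -0.1] rot [ 0.0013 -0.0005 -0.0043] F [-3.   0.2  4.1] T [0.01 0.8  0.11] w 15.5
mouth in screw mm [ 0.1  0.6 -2.8] phi -67.2 Fscrew [-1.5  1.3  4.6] j [-0.05  0.17 -0.49  0.67  0.11  0.76]
axis torque 0.023 tau6 -0.142
clock: 17.25
eef_pos: [0.4905, 0.009, 0.1163]
tool_rot: [0.391, 0.911, 0.094, 0.092]
ft_force: [-3.9, 0.0, 4.3]
grip_width: 0.015
t 17.25 pos [0.4905 0.009  0.1163] head 132.9 shift mm [-0.6 -0.4 -0.1] rot [ 0.0016 -0.0008 -0.0084] F [-3.9  0.   4.3] T [0.06 0.8  0.14] w 15.0
mouth in screw mm [ 0.2  0.8 -2.8] phi -68.5 Fscrew [-2.4  1.5  5.1] j [-0.05  0.17 -0.49  0.67  0.11  0.78]
axis torque 0.045 tau6 -0.142
```

```bash
python3 -m crank '-.0005 -.0003 .0003 .001 -.001 .02 1'
python3 -c "
from h import *
scr(-69,-2.8);tw()"
python3 -m crank '-.0004 -.0002 .0003 .001 -.001 .02 1'
python3 -c "
from h import *
scr(-70,-2.8);tw()"
python3 -m crank '-.0004 -.0002 .0003 0 0 .02 1'
python3 -c "
from h import *
scr(-71,-2.8);tw()"
```

```text
clock: 17.33
eef_pos: [0.4907, 0.0089, 0.1163]
tool_rot: [0.401, 0.907, 0.094, 0.091]
ft_force: [-5.4, 1.5, 8.8]
grip_width: 0.0152
t 17.33 pos [0.4907 0.0089 0.1163] head 131.7 shift mm [-0.5 -0.5 -0.1] rot [ 0.0015 -0.0008 -0.0124] F [-5.4  1.5  8.8] T [0.52 1.01 0.37] w 15.2
mouth in screw mm [ 0.3  0.7 -2.9] phi -69.7 Fscrew [-2.   3.4  9.7] j [-0.05  0.17 -0.49  0.67  0.11  0.8 ]
axis torque 0.134 tau6 -0.075
clock: 17.42
eef_pos: [0.4907, 0.0091, 0.1163]
tool_rot: [0.411, 0.902, 0.095, 0.09]
ft_force: [-4.8, 1.1, 7.9]
grip_width: 0.0152
t 17.42 pos [0.4907 0.0091 0.1163] head 130.5 shift mm [-0.7 -0.6 -0.1] rot [ 0.0013 -0.0011 -0.0163] F [-4.8  1.1  7.9] T [0.42 1.11 0.31] w 15.2
mouth in screw mm [ 0.4  0.9 -2.9] phi -70.9 Fscrew [-1.9  2.8  8.7] j [-0.05  0.17 -0.49  0.67  0.11  0.82]
axis torque 0.095 tau6 -0.073
clock: 17.5
eef_pos: [0.4907, 0.0092, 0.1163]
tool_rot: [0.42, 0.898, 0.097, 0.088]
ft_force: [-4.9, 0.8, 7.2]
grip_width: 0.0154
t 17.5 pos [0.4907 0.0092 0.1163] head 129.3 shift mm [-0.7 -0.7 -0.1] rot [ 0.0021 -0.002  -0.0201] F [-4.9  0.8  7.2] T [0.23 1.02 0.42] w 15.4
mouth in screw mm [ 0.5  1.1 -2.9] phi -72.2 Fscrew [-2.2  2.6  8.1] j [-0.05  0.17 -0.49  0.67  0.11  0.84]
axis torque 0.248 tau6 -0.015
```

```bash
python3 -m crank '0 0 0 0 0 0 1'
python3 -c "
from h import *
scr(-71,-2.8);tw()"
python3 -m crank '0 0 0 0 0 0 1'
python3 -c "
from h import *
scr(-71,-2.8);tw()
c=snap('scene','scene5.png')
cv2.imwrite('pics/g5.png',cv2.resize(c[235:295,315:375],None,fx=9,fy=9,interpolation=cv2.INTER_CUBIC))
o=readout.get_obs();M=R.from_quat(o['tool_rot']).as_matrix();m=o['eef_pos']+L*M[:,2]
for t in (0,-.06,-.12):
  N=M@R.from_rotvec([0,0,t]).as_matrix()
  for z in(0,-.024): print(t,z,[((proj('scene',m+N@np.array([a*.015,b*.015,z]))-[314.5,234.5])*9).round(0).tolist() for a,b in((1,1),(1,-1),(-1,-1),(-1,1))])
"
```

```text
clock: 17.58
eef_pos: [0.4906, 0.0093, 0.1165]
tool_rot: [0.421, 0.898, 0.097, 0.088]
ft_force: [-3.4, 0.1, 1.7]
grip_width: 0.0153
t 17.58 pos [0.4906 0.0093 0.1165] head 129.2 shift mm [-0.9 -0.7  0.1] rot [ 0.0021 -0.0021 -0.0212] F [-3.4  0.1  1.7] T [-0.07  0.67  0.14] w 15.3
mouth in screw mm [ 0.5  1.2 -2.7] phi -72.2 Fscrew [-2.5  1.4  2.4] j [-0.05  0.17 -0.49  0.67  0.11  0.84]
axis torque 0.089 tau6 0.218
clock: 17.67
eef_pos: [0.4906, 0.0093, 0.1164]
tool_rot: [0.421, 0.898, 0.097, 0.088]
ft_force: [-2.4, -0.2, 1.7]
grip_width: 0.0154
t 17.67 pos [0.4906 0.0093 0.1164] head 129.2 shift mm [-0.9 -0.7  0. ] rot [ 0.002  -0.002  -0.0216] F [-2.4 -0.2  1.7] T [-0.06  0.62  0.15] w 15.4
mouth in screw mm [ 0.5  1.2 -2.8] phi -72.2 Fscrew [-1.8  0.7  2.2] j [-0.05  0.17 -0.49  0.67  0.11  0.84]
axis torque 0.095 tau6 0.14
0 0 [[223.0, 388.0], [361.0, 389.0], [322.0, 288.0], [186.0, 286.0]]
0 -0.024 [[253.0, 301.0], [393.0, 302.0], [352.0, 201.0], [214.0, 199.0]]
-0.06 0 [[228.0, 391.0], [364.0, 385.0], [316.0, 285.0], [183.0, 289.0]]
-0.06 -0.024 [[258.0, 304.0], [395.0, 299.0], [346.0, 198.0], [211.0, 202.0]]
-0.12 0 [[234.0, 394.0], [366.0, 382.0], [311.0, 282.0], [180.0, 293.0]]
-0.12 -0.024 [[264.0, 306.0], [398.0, 295.0], [341.0, 196.0], [209.0, 205.0]]
```

View pics/g5.png

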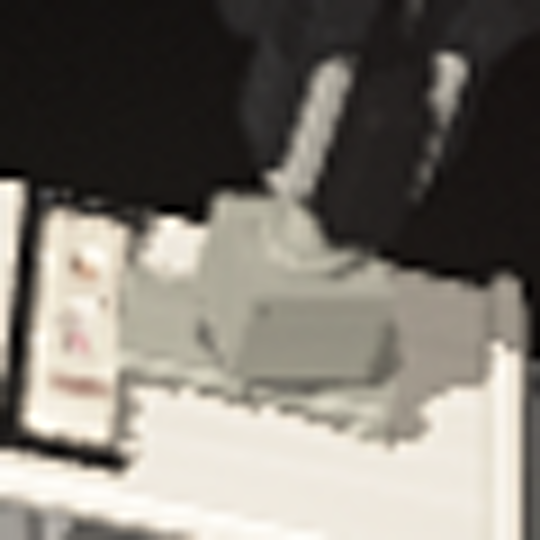

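The block looks the same as before turning, so it has gone round about 90°, with sinking stopped and torque up. One more gentle nudge should confirm the stop.

```bash
python3 -m crank '-.0004 -.0003 .0002 .001 -.001 .02 1'
python3 -c "
from h import *
scr(-71,-2.8);tw()"
python3 -m crank '-.0004 -.0003 .0002 .001 -.001 .02 1'
python3 -c "
from h import *
scr(-71,-2.8);tw()"
```

```text
clock: 17.8
eef_pos: [0.4907, 0.0092, 0.1163]
tool_rot: [0.43, 0.893, 0.098, 0.087]
ft_force: [-4.7, 2.1, 7.9]
grip_width: 0.015
t 17.8 pos [0.4907 0.0092 0.1163] head 128.1 shift mm [-0.7 -0.7 -0.1] rot [ 0.0018 -0.0019 -0.0421] F [-4.7  2.1  7.9] T [0.46 0.89 0.51] w 15.0
mouth in screw mm [ 0.5  1.  -2.9] phi -73.4 Fscrew [-1.4  3.7  8.6] j [-0.05  0.17 -0.49  0.67  0.11  0.86]
axis torque 0.294 tau6 -0.078
clock: 17.88
eef_pos: [0.4908, 0.0092, 0.1164]
tool_rot: [0.439, 0.889, 0.099, 0.086]
ft_force: [-4.6, 1.1, 7.4]
grip_width: 0.015
t 17.88 pos [0.4908 0.0092 0.1164] head 126.9 shift mm [-0.7 -0.7 -0.1] rot [ 0.0017 -0.0018 -0.0632] F [-4.6  1.1  7.4] T [0.39 0.96 0.56] w 15.0
mouth in screw mm [ 0.6  1.  -2.8] phi -74.6 Fscrew [-1.8  2.8  8.1] j [-0.05  0.17 -0.49  0.67  0.11  0.89]
axis torque 0.352 tau6 0.12
```

Axis torque has climbed steadily to 0.35 N m, against 0.06 friction, with no more sinking: it is at the stop. I'll unwind a few degrees, which stays inside the socket play, then lift along the axis.

```bash
python3 -m crank '0 0 0 0 0 -.03 1;0 0 0 0 0 -.03 1;0 0 0 0 0 -.03 1;0 0 0 0 0 0 1'
python3 -c "
from h import *
scr(-69,0);tw()"
```

```text
clock: 18.22
eef_pos: [0.4907, 0.0094, 0.1164]
tool_rot: [0.4, 0.907, 0.095, 0.09]
ft_force: [-3.5, -0.3, 3.5]
grip_width: 0.0151
t 18.22 pos [0.4907 0.0094 0.1164] head 131.8 shift mm [-0.8 -0.8 -2.8] rot [ 0.0018 -0.0021 -0.0096] F [-3.5 -0.3  3.5] T [0.09 0.75 0.17] w 15.1
mouth in screw mm [ 0.5  1.2 -2.8] phi -69.5 Fscrew [-2.4  1.1  4.3] j [-0.05  0.17 -0.49  0.67  0.11  0.8 ]
axis torque 0.07 tau6 -0.159
```

```bash
python3 -m crank '-.0004 -.0004 -.001 0 0 -.02 1;0 0 -.0015 0 0 0 1;0 0 -.002 0 0 0 1;0 0 0 0 0 0 1'
python3 -c "
from h import *
scr(-69,20);tw()"
```

```text
clock: 18.55
eef_pos: [0.4898, 0.0086, 0.1196]
tool_rot: [0.391, 0.911, 0.094, 0.091]
ft_force: [-0.3, 0.6, -1.4]
grip_width: 0.0152
t 18.55 pos [0.4898 0.0086 0.1196] head 132.9 shift mm [ -0.5  -0.4 -19.4] rot [ 0.0017 -0.0033  0.0089] F [-0.3  0.6 -1.4] T [0.07 0.38 0.06] w 15.2
mouth in screw mm [0.2 0.9 0.6] phi -68.5 Fscrew [-0.4  0.7 -1.4] j [-0.05  0.17 -0.49  0.68  0.11  0.78]
axis torque 0.002 tau6 -0.002
```

```bash
python3 -m crank '-.0003 -.0003 -.003 0 0 0 1;0 0 -.003 0 0 0 1;0 0 -.004 0 0 0 1;0 0 -.006 0 0 0 1;0 0 -.01 0 0 0 1;0 0 -.015 0 0 0 1;0 0 -.015 0 0 0 1;0 0 -.015 0 0 0 1;0 0 0 0 0 0 1;0 0 0 0 0 0 1'
python3 -c "
from h import *
scr(-69,20);tw()
go([.48,-.10,.16],toolR([0,0,1],np.radians(131)))"
```

```text
clock: 19.38
eef_pos: [0.4714, -0.0014, 0.1937]
tool_rot: [0.393, 0.91, 0.092, 0.092]
ft_force: [-0.2, -0.3, -2.0]
grip_width: 0.0151
t 19.38 pos [ 0.4714 -0.0014  0.1937] head 132.7 shift mm [ 1.4  1.3 57.5] rot [-0.0011  0.0011  0.0063] F [-0.2 -0.3 -2. ] T [-0.14  0.35 -0.01] w 15.1
mouth in screw mm [-0.7 -1.8 77.5] phi -68.6 Fscrew [-0.8 -0.2 -1.8] j [-0.07  0.05 -0.4   0.88  0.11  0.76]
axis torque -0.009 tau6 -0.005
t 19.38 pos [ 0.4714 -0.0014  0.1937] head 132.7 shift mm [-74.7 -68.6  25.2] rot [0.2446 0.0914 0.0408] F [-0.2 -0.3 -2. ] T [-0.14  0.35 -0.01] w 15.1
```

Head left free, no force, key clear. I'll straighten to vertical and take the key to a clear patch near (0.34, -0.15).

```bash
python3 -m crank '0 0 0 .082 .03 .0136 1;0 0 0 .082 .03 .0136 1;0 0 0 .082 .03 .0136 1;0 0 0 0 0 0 1;0 0 0 0 0 0 1'
python3 -c "
from h import *
go([.34,-.15,.12],toolR([0,0,1],np.radians(131)))"
```

```text
clock: 19.8
eef_pos: [0.4681, -0.0022, 0.19]
tool_rot: [0.416, 0.909, -0.006, -0.005]
ft_force: [0.2, -0.8, -2.6]
grip_width: 0.0151
t 19.8 pos [ 0.4681 -0.0022  0.19  ] head 130.8 shift mm [ -28.5 -192.5   72.8] rot [-0.0149 -0.0037 -0.0038] F [ 0.2 -0.8 -2.6] T [ 0.01 -0.03 -0.04] w 15.1
```

```bash
python3 -m crank '-.0024 -.008 0 -.0149 -.0037 -.0038 1;-.0024 -.016 0 0 0 0 1;-.0024 -.016 0 0 0 0 1;-.0024 -.016 0 0 0 0 1;-.0024 -.016 0 0 0 0 1;-.0024 -.016 0 0 0 0 1;-.0024 -.016 0 0 0 0 1;-.0024 -.016 0 0 0 0 1;-.0024 -.016 0 0 0 0 1;-.0024 -.016 0 0 0 0 1;-.0024 -.016 0 0 0 0 1;-.001 -.008 0 0 0 0 1;0 0 0 0 0 0 1;0 0 0 0 0 0 1'
python3 -c "
from h import *
go([.34,-.15,.075],toolR([0,0,1],np.radians(131)))"
```

```text
clock: 20.97
eef_pos: [0.3308, -0.1467, 0.1826]
tool_rot: [0.416, 0.909, 0.005, 0.011]
ft_force: [0.2, 0.1, -1.6]
grip_width: 0.0153
t 20.97 pos [ 0.3308 -0.1467  0.1826] head 130.8 shift mm [ -6.9   2.8 107.8] rot [ 0.0188  0.0156 -0.0025] F [ 0.2  0.1 -1.6] T [ 0.01  0.02 -0.03] w 15.3
```

```bash
python3 -m crank '0 0 .01 .0188 .0156 0 1;0 0 .015 0 0 0 1;0 0 .015 0 0 0 1;0 0 .015 0 0 0 1;0 0 .015 0 0 0 1;0 0 .01 0 0 0 1;0 0 0 0 0 0 1;0 0 0 0 0 0 1'
python3 -c "
from h import *
go([.33,-.15,.0625],toolR([0,0,1],np.radians(131)))
c=[snap(n,n+'6.png') for n in('scene','top')]
a=cv2.resize(c[0][240:340,380:500],None,fx=3.3,fy=3.3);b=cv2.resize(c[1][320:420,290:410],None,fx=3.3,fy=3.3)
cv2.imwrite('pics/g6.png',np.hstack([a,b]));print(proj('scene',[.33,-.15,0.05]),proj('top',[.33,-.15,0.05]))"
```

```text
clock: 21.63
eef_pos: [0.3324, -0.1438, 0.096]
tool_rot: [0.413, 0.911, -0.0, 0.001]
ft_force: [-0.5, 0.4, -1.3]
grip_width: 0.0159
t 21.63 pos [ 0.3324 -0.1438  0.096 ] head 131.2 shift mm [-3.  -5.9 33.5] rot [0.0004 0.0013 0.0032] F [-0.5  0.4 -1.3] T [ 0.05 -0.   -0.02] w 15.9
[462.52510556 247.04392778] [359.73752757 380.41135249]
```

View pics/g6.png

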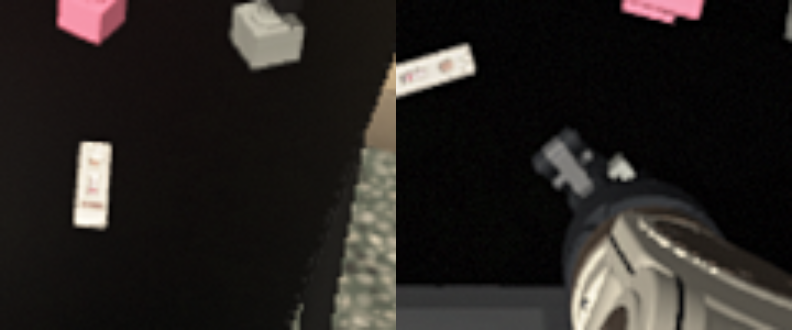

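The patch around the key is clear; the nearest things are the pink key and the cassette, both more than 80 mm off. Setting it down.

```bash
python3 -m crank '0 0 .01 0 .0013 0 1;0 0 .01 0 0 0 1;0 0 .007 0 0 0 1;0 0 .003 0 0 0 1;0 0 0 0 0 0 1;0 0 0 0 0 0 1'
python3 -c "
from h import *
go([.33,-.15,.0625],toolR([0,0,1],np.radians(131)))"
```

```text
clock: 22.23
eef_pos: [0.3374, -0.1453, 0.0691]
tool_rot: [0.413, 0.911, 0.0, 0.005]
ft_force: [0.4, 0.2, -1.5]
grip_width: 0.015
t 22.23 pos [ 0.3374 -0.1453  0.0691] head 131.3 shift mm [ 1.4 -8.7  6.5] rot [0.0049 0.0096 0.0046] F [ 0.4  0.2 -1.5] T [-0.02 -0.03  0.03] w 15.0
```

```bash
python3 -m crank '0 0 .002 .005 .0096 0 1;0 0 .0015 0 0 0 1;0 0 0 0 0 0 1'
python3 -c "
from h import *
go([.33,-.15,.0625],toolR([0,0,1],np.radians(131)))"
python3 -m crank '0 0 .001 0 0 0 1;0 0 .001 0 0 0 1;0 0 0 0 0 0 1'
python3 -c "
from h import *
go([.33,-.15,.0625],toolR([0,0,1],np.radians(131)))"
```

```text
clock: 22.48
eef_pos: [0.3385, -0.1458, 0.0666]
tool_rot: [0.413, 0.911, -0.0, 0.001]
ft_force: [-0.1, -0.4, -2.4]
grip_width: 0.0151
t 22.48 pos [ 0.3385 -0.1458  0.0666] head 131.3 shift mm [ 2.5 -9.1  4.1] rot [0.0006 0.0016 0.0044] F [-0.1 -0.4 -2.4] T [0.02 0.01 0.03] w 15.1
clock: 22.73
eef_pos: [0.339, -0.1461, 0.0648]
tool_rot: [0.413, 0.911, -0.0, 0.001]
ft_force: [0.2, 0.4, -1.7]
grip_width: 0.015
t 22.73 pos [ 0.339  -0.1461  0.0648] head 131.3 shift mm [ 3.  -9.3  2.3] rot [0.0009 0.0025 0.0044] F [ 0.2  0.4 -1.7] T [0.02 0.04 0.05] w 15.0
```

```bash
python3 -m crank '0 0 .001 .0009 .0025 0 1;0 0 .001 0 0 0 1;0 0 0 0 0 0 1'
python3 -c "
from h import *
go([.33,-.15,.0625],toolR([0,0,1],np.radians(131)))"
python3 -m crank '0 0 .001 0 0 0 1;0 0 .001 0 0 0 1'
python3 -c "
from h import *
go([.33,-.15,.0625],toolR([0,0,1],np.radians(131)))"
```

```text
clock: 22.98
eef_pos: [0.3389, -0.1461, 0.0626]
tool_rot: [0.413, 0.911, 0.0, -0.0]
ft_force: [0.3, -0.7, -0.4]
grip_width: 0.0153
t 22.98 pos [ 0.3389 -0.1461  0.0626] head 131.2 shift mm [ 2.9 -9.3  0.1] rot [-0.     -0.0003  0.0043] F [ 0.3 -0.7 -0.4] T [ 0.02 -0.01  0.02] w 15.3
clock: 23.15
eef_pos: [0.3393, -0.1464, 0.0617]
tool_rot: [0.413, 0.911, -0.0, 0.0]
ft_force: [-6.5, 2.2, 24.0]
grip_width: 0.0151
t 23.15 pos [ 0.3393 -0.1464  0.0617] head 131.2 shift mm [ 3.4 -9.4 -0.8] rot [0.     0.0006 0.0043] F [-6.5  2.2 24. ] T [0.62 1.58 0.05] w 15.1
```

Touchdown. Relax, then open.

```bash
python3 -m crank '0 0 -.0003 0 0 0 1;0 0 0 0 0 0 1;0 0 0 0 0 0 .7;0 0 0 0 0 0 .4;0 0 0 0 0 0 .1;0 0 0 0 0 0 0;0 0 0 0 0 0 0;0 0 0 0 0 0 0'
python3 -c "
from h import *
go([.33,-.15,.0625],toolR([0,0,1],np.radians(131)))"
```

```text
clock: 23.82
eef_pos: [0.34, -0.1467, 0.0625]
tool_rot: [0.413, 0.911, -0.0, 0.001]
ft_force: [-0.3, 0.3, -0.1]
grip_width: 0.0429
t 23.82 pos [ 0.34   -0.1467  0.0625] head 131.2 shift mm [ 4.1 -9.7  0. ] rot [0.0009 0.0024 0.0043] F [-0.3  0.3 -0.1] T [-0.01 -0.   -0.02] w 42.9
```

Raise straight up, slowly at first and checking drift, then clear the view.

```bash
python3 -m crank '0 0 -.008 .001 .0024 0 0;0 0 -.01 0 0 0 0;0 0 -.012 0 0 0 0;0 0 -.015 0 0 0 0;0 0 -.02 0 0 0 0;0 0 -.025 0 0 0 0;0 0 -.025 0 0 0 0;0 0 -.025 0 0 0 0;0 0 0 0 0 0 0;0 0 0 0 0 0 0'
python3 -c "
from h import *
go([.25,-.38,.22],toolR([0,0,1],np.radians(131)))"
```

```text
clock: 24.65
eef_pos: [0.3382, -0.1459, 0.2075]
tool_rot: [0.413, 0.911, -0.0, -0.003]
ft_force: [-0.6, 0.4, -1.4]
grip_width: 0.0426
t 24.65 pos [ 0.3382 -0.1459  0.2075] head 131.2 shift mm [-117.9 -220.7  -12.6] rot [-0.0025 -0.0052  0.0043] F [-0.6  0.4 -1.4] T [0.04 0.03 0.01] w 42.6
```

```bash
python3 -m crank '-.01 -.018 -.001 0 0 0 0;-.01 -.018 -.001 0 0 0 0;-.01 -.018 -.001 0 0 0 0;-.01 -.018 -.001 0 0 0 0;-.01 -.018 -.001 0 0 0 0;-.01 -.018 -.001 0 0 0 0;-.01 -.018 -.001 0 0 0 0;-.01 -.018 -.001 0 0 0 0;-.01 -.018 -.001 0 0 0 0;-.01 -.018 -.001 0 0 0 0;-.01 -.018 -.001 0 0 0 0;-.01 -.018 -.001 0 0 0 0;0 0 0 0 0 0 0;0 0 0 0 0 0 0;0 0 0 0 0 0 0'
python3 -c "
from h import *
go([.25,-.38,.22])
c=[snap(n,n+'7.png') for n in('scene','top')]
a=cv2.resize(c[0][160:350,240:500],None,fx=1.5,fy=1.5);b=cv2.resize(c[1][220:410,190:450],None,fx=1.5,fy=1.5)
h1=cv2.resize(c[1][278:300,263:285],(280,280),interpolation=cv2.INTER_CUBIC);h2=cv2.resize(c[0][255:277,335:357],(280,280),interpolation=cv2.INTER_CUBIC)
bot=np.zeros((280,780,3),np.uint8);bot[:,:280]=h1;bot[:,300:580]=h2
cv2.imwrite('pics/g7.png',np.vstack([np.hstack([a,b]),bot]))"
```

```text
clock: 25.9
eef_pos: [0.2467, -0.3838, 0.2032]
tool_rot: [0.411, 0.912, 0.006, -0.013]
ft_force: [-0.4, -0.2, 0.4]
grip_width: 0.0432
t 25.9 pos [ 0.2467 -0.3838  0.2032] head 131.5 shift mm [  1.1   4.9 -16.8] rot None F [-0.4 -0.2  0.4] T [-0.05 -0.02  0.01] w 43.2
```

View pics/g7.png

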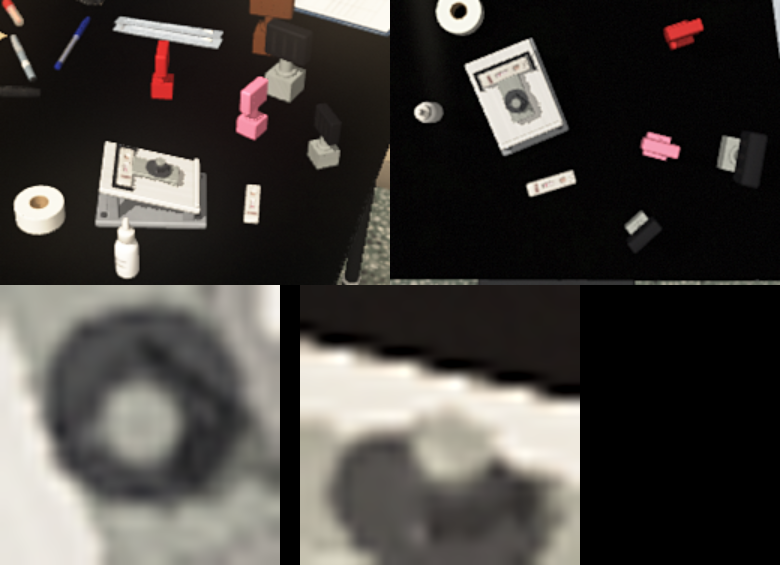

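```bash
python3 -c "
from h import *
print(order.job_done())"
```

```text
the job is handed in; nothing more can be done
None
```

I drove the clamp screw to its stop with the smaller black key and stood the key upright on clear bench near (0.34, -0.15). The job is handed in at about 26 s of the 72 s.

**Fit:** I fitted the key square at about 20° to the slope. It went down with almost no force until its mouth was within 0.2 mm of the estimated flange level. The picture showed the flange covered before I turned anything.

**Turning:** I turned clockwise until the key stopped sinking, about 2.9 mm down, and the torque about the screw's axis rose to about 0.35 N m. Then I backed off 5–6° inside the socket's play and lifted the key straight off with no sticking.

**Last checks:**
- The final picture shows the key upright, and the bottle, roll, spare cassette and look-alike keys appear unmoved.
- The screw nose sits about 1.3 px lower than at the start, which agrees with a full turn to the stop. The robot is clear of everything.

**What did not agree cleanly:**
- The tool turned about 95° in all, more than the 80° of screw travel. I put the extra down to socket play and some give in the grip at the stop.
- The key mouth drifted about 1.2 mm sideways near the end of the turn.
- Torque readings were noisy, by about 0.05 N m, so the stop rests on torque and sinking together.
- Setting the key down briefly loaded the wrist to about 24 N.

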